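# End-float check of a pump shaft on the exhibit bench

## Robot

A 6-joint arm with a two-finger parallel gripper is mounted at the origin on the work surface. World frame = base frame: x ahead of the robot, y to its left, z up, the work surface at z = 0. Lengths are in m, angles in rad, forces in N, time in s.
With the tool pointing down it reaches from about 0.325 to 0.9 m from the base axis. Payload 6.1 kg.
Tool frame: the origin (TCP) lies at the very end of the fingers, on their centre line; the grasp point (between the pads) lies 19 mm behind it; z points along the fingers, y is the direction in which the jaws open and shut (so a half turn about z gives the same grasp; the last joint's range is limited). The gripper opens to 85 mm and grips with 20 to 120 N. Pads are 22 mm wide; open, the fingers measure 114 mm over their backs; the gripper's body (76 mm by 85 mm) begins 54 mm behind the grasp point. The pads swing forward as they close: fully open they stand 13 mm farther back than shut.
Start: joints at [-1.425, 0.22, 1.526, -0, 1.395, -0.126], TCP at [0.168, -0.602, 0.231] pointing down, gripper open.
Joint ranges: [-2.98, 2.98], [-0.91, 2.08], [0.09, 2.57], [-1.24, 4.39], [0.2, 2.65], [-2.68, 2.68]. Speed limits (rad/s): [2.57, 2.57, 3.01, 3.14, 3.14, 3.14].

## Interface

Orientations are given as a rotation vector (axis times angle).
In Python, from station import ctrl gives the robot as it stands. The module is installed in compiled form; this text tells all that it offers.
- The arm moves only by the tool send_rows, never from a script. Its arguments are lists of equal length, an entry for each row: "translation": the shift along the tool's x, y, z in units of 40 mm (1.0 is 40 mm), a list of three; "spin": the turn about the tool's z in rad; "fingers": the opening, from 0 (shut) to 1 (fully open). A call has 1 to 20 rows; each row shifts and turns the pose as measured when the row begins, along the tool's axes as they then stand; what a row does not reach is not made up. A row lasts 1/12 s, in which the tool goes at most 41.7 mm and 7.16 degrees, less where a joint would pass 70% of its speed; a pose out of reach is approached as far as the arm can. A call is refused whole if a number of a shift passes 1 or a number of a turn 0.125, either way. A call with a gripper value outside its range is refused whole. The fingers move at their own pace and stop on an object; "squeeze" is the grip in N (left out, the last holds). Time passes only in rows, so rows that do not move let the fingers close. It gives the time, the measured TCP pose, the force and the opening at its end, in the units of the state.
- ctrl.get_obs(): the state, without advancing time (a new reading comes with each control period).
- ctrl.get_image(name): name is "scene" or "top"; returns a dict with "pixels" (384x512x3 uint8, red, green, blue), "vertical_fov" (degrees; the focal length in pixels is half the picture's height over the tangent of half this angle, whatever the lens; pixels are square), "cx", "cy" (the principal point, pixels), "k1" (the pictures are not rectified: a ray, as slopes to the right and down, at radius r is drawn at 1 + k1 r^2 times it, then the intrinsics apply), "world_from_camera" (4x4, takes a point from camera to world coordinates). Camera axes: x right, y down, z forward; pixel columns grow to the right and rows downward; lengths in m; the calibration is good to about 2 mm. A picture is of the moment at which its call begins. There is no depth.
- ctrl.finish_job(): hands the job in, once; it reports no verdict.
The state is a dict: "time_s": time; "joint_pos": joint angles; "joint_vel": joint speeds; "effort": joint torques, N m; "ee_pos": TCP position; "orientation": TCP orientation; "force": force on the tool from outside, world axes, zero at the start; "ft_torque": the same for the moment, N m; "opening": finger opening in m.
Only numpy, scipy, OpenCV 4.12 (cv2) and the standard library are available. Lean on these libraries where they do the work, as an engineer would, in place of code of your own. Each camera call takes 0.05 s, during which the arm holds its last target.

## Task

Draw the pump bearing unit with the green coupling hub out of its covered compartment and set it down squarely between the pins of the end-float fixture, right down on its rest bars, with the shaft still drawn out and its tail towards the dial gauge. Then check the end float: push the shaft in along its axis as far as it goes and, after that, pull it out as far as it goes, with the housing staying seated; leave the shaft pulled out and the unit in the fixture. Leave the other units and everything else on the bench where they are.

Things in the scene. Friction and masses are not known exactly. Their poses are not given: they have to be found in the camera images.
- unit: pump bearing unit to be checked: grey block housing 84 mm long (x), 52 wide (y), 56 high (60 at the brass plug on top); over its middle 64 mm it is 48 wide, 50 high, with flat upright sides, a good grip from above. A steel shaft runs lengthwise through it, axis 30 mm above the underside. 0.65 to 0.95 kg; it balances 8 mm to the hub side of mid-housing. Origin: centre of the underside. +x to the shaft's tail, -x to the green hub; z up
- unit_shaft (a joint): the shaft's place in the housing (m): 0 at mid-travel, grows as the hub end is pulled out (towards the unit's -x). Stops at +0.006 (out) and -0.006 (in): a collar meets the housing. It slides stiffly (about 2.6 N) and stays where left. Pulled by the hub end it slides to its outer stop, then the housing follows (about 3 to 8 N to drag on the bench)
- unit_grip (a point): on the shaft axis, mid-way along the 40 mm of bare 16 mm shaft between drive collar and green hub; moves with the shaft: pinch here from above. At mid-travel it is at x = -78 mm in the unit's frame; the drive collar (26 mm diameter) spans -58 to -48 mm, the hub (28 mm diameter, green) -112 to -98
- unit_tail (a point): centre of the end face of the shaft's tail, at x = +74 mm in the unit's frame at mid-travel; moves with the shaft. The tail collar (26 mm diameter) spans +48 to +58 mm
- unit_front (a point): point on the shaft axis at the hub-end face of the housing; fixed in the housing, 42 mm from the unit's origin towards -x and 30 mm up
- unit_b: bystander: bearing unit of the same build and size as unit but with an orange hub; it stays in its compartment. Origin and axes as unit; its hub sticks out towards its -x, to 118 mm at most from its origin
- unit_c: bystander: bearing unit of the same build and size as unit but with a white hub; it stays in its compartment. Origin and axes as unit; its hub sticks out towards its -x, to 118 mm at most from its origin
- rack: wooden tray of three compartments, fixed, 140 mm deep (x), 240 wide (y), 69 high, under one clear cover, open to the front (-x); no floor. Origin: middle of its front edge, on the bench. Compartments along x, 72 wide, 64 high inside, at y = -78, 0, +78 mm. Each holds a unit lying lengthwise on the bench, housing face within 10 mm of the front edge, hub end out in front. A unit's tail is clear of the cover once its origin is 80 mm in front of the edge
- fixture: end-float fixture, fixed: steel base plate 10 mm thick, x = -58 to +167 mm, 86 wide; two rest bars; eight upright 10 mm pins with tapered tips, tops 42 mm above the bench, leaving 2 mm all round a seated housing: at x = +-49, y = +-21 mm (ends; the shaft lies between) and x = +-35, y = +-33 (sides). The middle 60 mm of each side is open for fingers. Origin: on the bench, below the seat
- seat (a point): the seat in the fixture, 16 mm above the bench on the rest bars: where the unit's origin must lie, with the same axis directions (unit's +x, the tail, along the fixture's +x towards the gauge). The shaft axis then lies 46 mm above the bench
- plunger (a joint): travel of the dial gauge's plunger (m), 0 when free. The gauge (case 58 mm wide, 60 high, centred at x = 138 mm of the fixture) has its plunger, 12 mm in diameter, on the shaft axis, tip 72 mm from the seat, lightly sprung (about 1 N). With the shaft pulled out a seated unit's tail stops about 4 mm short of it; pushed in it presses it about 8 mm. Lower the unit with its shaft pulled out
- jar: bystander: amber jar, 60 mm diameter, 130 high; origin at centre of underside
- phone: bystander: black phone, 72 x 150 x 9 mm, origin at centre of underside, long along y
- scissors: bystander: scissors, 185 mm long along x, 75 wide, 10 high, origin at the pivot
- pocket_scale: bystander: pocket scale 120 x 66 x 19 mm with its clear lid (same size, 11 high) beside it at +y; origin under the scale's centre
- tape: bystander: orange tape roll, 84 mm diameter, 24 high, lying flat, origin at centre of underside
- torch: bystander: hand torch, 117 mm long along x, 34 mm diameter, lying on the bench, origin under its middle
Things that resemble listed ones, but are neither listed nor needed, are in the scene too. What is shaped like the unit but purple is not meant.

How it is judged:
On the way, in this order (a step that is already met when the one before it is completed fails the run):
1. the unit with the green hub is seated in the fixture with its shaft out, tail towards the gauge (x of unit in the frame of seat between -0.006 and 0.006 m and y of unit in the frame of seat between -0.006 and 0.006 m and z of unit in the frame of seat between -0.003 and 0.003 m and angle between the x axis of unit and the x axis of seat, either way round below 0.1 rad and x of unit_front in the frame of seat below -0.03 m and angle between unit's own z axis and vertical below 0.06 rad and value of joint unit_shaft above 0.002 m), for 0.2 s.
2. with the unit seated, its shaft is pushed in to the inner stop (x of unit in the frame of seat between -0.006 and 0.006 m and y of unit in the frame of seat between -0.006 and 0.006 m and z of unit in the frame of seat between -0.003 and 0.003 m and angle between the x axis of unit and the x axis of seat, either way round below 0.1 rad and x of unit_front in the frame of seat below -0.03 m and angle between unit's own z axis and vertical below 0.06 rad and value of joint unit_shaft below -0.0045 m), for 0.2 s.
3. with the unit seated, its shaft is pulled out to the outer stop (x of unit in the frame of seat between -0.006 and 0.006 m and y of unit in the frame of seat between -0.006 and 0.006 m and z of unit in the frame of seat between -0.003 and 0.003 m and angle between the x axis of unit and the x axis of seat, either way round below 0.1 rad and x of unit_front in the frame of seat below -0.03 m and angle between unit's own z axis and vertical below 0.06 rad and value of joint unit_shaft above 0.0045 m), for 0.2 s.
At the end, for the whole second after the job is handed in: the green-hub unit is seated in the fixture (origin within 6 mm of the seat each way, 3 mm in height, 0.1 rad, tail to the gauge), released and at rest, its shaft within 1.5 mm of the outer stop, after being pushed to within 1.5 mm of the inner stop and then pulled out while seated (all of step 3 and linear speed of unit below 0.02 m/s); the robot touches nothing.
It fails at once if another unit is moved by more than 15 mm (distance of any of unit_b, unit_c from where it was at the start of the episode above 0.015 m).
It fails at once if something else on the bench is moved by more than 20 mm (distance of any of jar, phone, scissors, pocket_scale, tape, torch from where it was at the start of the episode above 0.02 m).
It fails at once if the unit is tipped over (more than 45 degrees) (angle between unit's own z axis and vertical above 0.785 rad).
It also fails if it takes over 70 s, if anything falls off the work surface, if the arm or the gripper's body presses on something with over 40 N, if the wrist force passes 120 N, or if a joint passes its speed limit or range.

## Working session

There is one attempt and no reset: what is moved stays moved. The work goes in short steps, Python scripts to look and compute and a tool call to move; the robot and the scene stay as the last step left them, time stands still between calls to the robot, and variables do not carry over. Pictures are saved under pics/ and viewed, and the job is handed in when it is done.

Besides the shell and the picture viewer there is one more tool, called after "Call:" in YAML: its name, and indented under it one key for each argument. send_rows: Moves the arm, as the interface text tells. Its arguments: {"type":"object","properties":{"translation":{"type":"array"},"spin":{"type":"array"},"fingers":{"type":"array"},"squeeze":{"type":"number"}},"required":["translation","spin","fingers"]}

```bash
mkdir -p pics; cat > h.py <<'E'
import numpy as np,cv2
from station import ctrl
def grab(n,f):
    d=ctrl.get_image(n); cv2.imwrite('pics/'+f+'.png',d['pixels'][:,:,::-1]); np.save('pics/'+f+'.npy',d,allow_pickle=True); return d
def load(f): return np.load('pics/'+f+'.npy',allow_pickle=True).item()
def K(d):
    f=d['pixels'].shape[0]/2/np.tan(np.radians(d['vertical_fov'])/2)
    return np.array([[f,0,d['cx']],[0,f,d['cy']],[0,0,1.]]),np.array([d['k1'],0,0,0.])
def ray(d,uv):
    k,dist=K(d); p=cv2.undistortPoints(np.array(uv,float).reshape(-1,1,2),k,dist).reshape(-1,2)
    T=np.array(d['world_from_camera']); v=np.c_[p,np.ones(len(p))]@T[:3,:3].T
    return T[:3,3],v
def onz(d,uv,z):
    o,v=ray(d,uv); z=np.broadcast_to(z,(len(v),)); return o+v*((z-o[2])/v[:,2])[:,None]
def proj(d,P):
    k,dist=K(d);T=np.linalg.inv(np.array(d['world_from_camera']))
    r,_=cv2.Rodrigues(T[:3,:3]); return cv2.projectPoints(np.array(P,float).reshape(-1,1,3),r,T[:3,3],k,dist)[0].reshape(-1,2)
E
python3 - <<'E'
from h import *
for n in ['scene','top']:
    d=grab(n,n+'0'); print(n,d['vertical_fov'],d['cx'],d['cy'],d['k1'],np.round(d['world_from_camera'],3).tolist())
o=ctrl.get_obs(); print({k:np.round(v,3).tolist() for k,v in o.items()})
E
```

```text
scene 54.72294827166719 253.73432855770974 189.38456832610302 -0.12202866125473007 [[-0.414, 0.702, -0.58, 1.151], [0.91, 0.308, -0.277, 0.268], [-0.015, -0.642, -0.766, 0.924], [0.0, 0.0, 0.0, 1.0]]
top 52.3113251904532 252.8621921995886 190.5103614798129 -0.05554632577977828 [[-0.022, -0.987, 0.159, 0.297], [-1.0, 0.023, 0.004, -0.059], [-0.007, -0.158, -0.987, 1.247], [0.0, 0.0, 0.0, 1.0]]
{'time_s': 0.1, 'joint_pos': [-1.425, 0.221, 1.527, 0.0, 1.395, -0.126], 'joint_vel': [-0.0, -0.001, -0.002, 0.001, -0.001, -0.0], 'effort': [0.001, -49.825, -39.055, -0.0, 0.006, -0.0], 'ee_pos': [0.168, -0.602, 0.23], 'orientation': [-3.111, -0.425, -0.0], 'force': [-0.046, -0.042, -0.006], 'ft_torque': [0.03, -0.022, 0.025], 'opening': 0.085}
```

View pics/scene0.png

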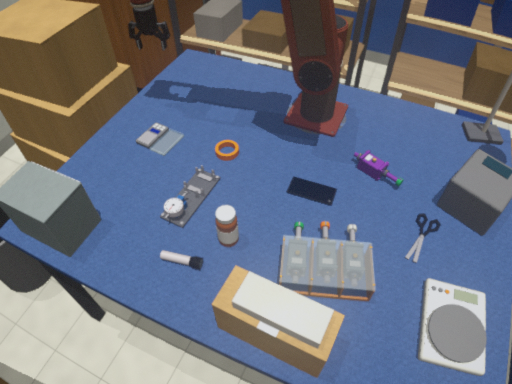

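View pics/top0.png

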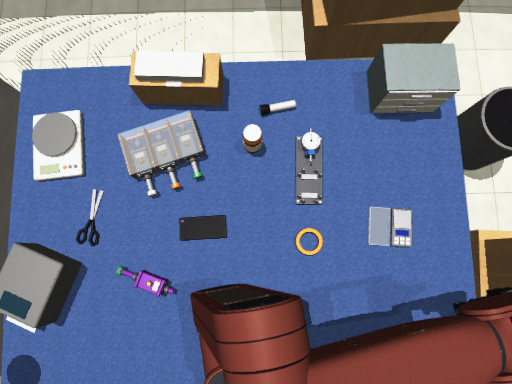

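The hubs stick out at the rack front. In the scene view green is at (299,226), orange at (325,226) and white at (351,229). In the top view green is at (198,176), orange at (176,185) and white at (152,192). A purple decoy with a green end is at scene (398,182), top (122,270). I choose the green hub in the rack and will check it in a close crop.

```bash
python3 - <<'E'
from h import *
t=cv2.imread('pics/top0.png'); s=cv2.imread('pics/scene0.png')
cv2.imwrite('pics/c1.png',cv2.resize(t[100:205,110:215],None,fx=5.5,fy=5.5,interpolation=cv2.INTER_CUBIC))
cv2.imwrite('pics/c2.png',cv2.resize(t[120:215,280:340],None,fx=6,fy=6,interpolation=cv2.INTER_CUBIC))
cv2.imwrite('pics/c3.png',cv2.resize(s[160:300,155:385],None,fx=3.4,fy=3.4,interpolation=cv2.INTER_CUBIC))
E
```

```text
(no output)
```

View pics/c1.png

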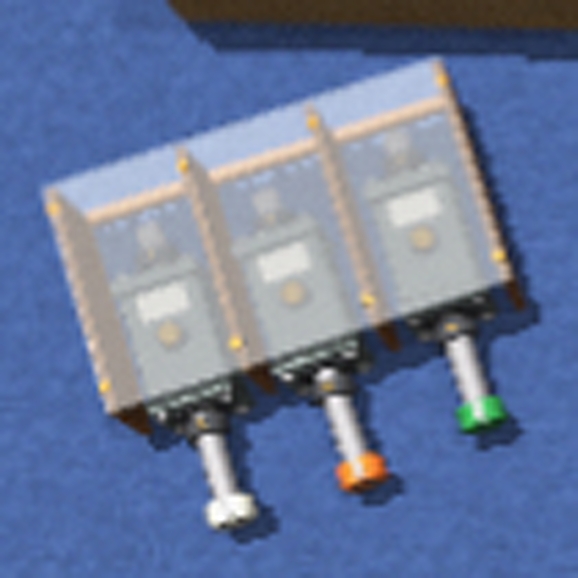

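View pics/c2.png

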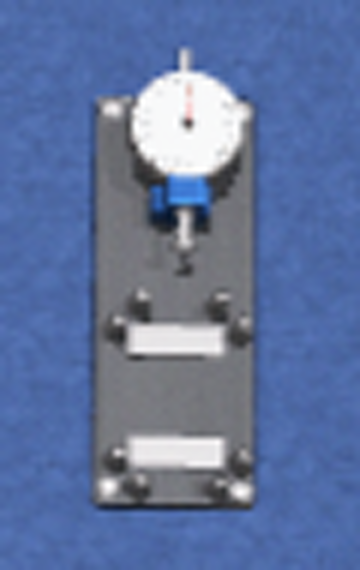

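View pics/c3.png

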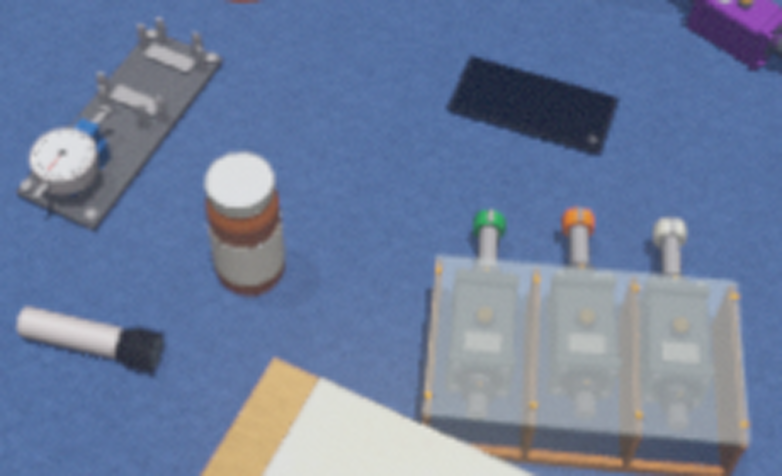

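The crop confirms it: a grey housing in the rack's right-hand compartment with a green hub at top (198,176), crop (482,412). Now I'll measure.

```bash
cat > m.py <<'E'
from h import *
d=load('top0'); s=load('scene0')
c1=lambda a:(np.array(a)+.5)/5.5-.5+[110,100]
c2=lambda a:(np.array(a)+.5)/6-.5+[280,120]
R=onz(d,c1([(510,280),(115,412),(45,190),(437,62)]),0.069)
print('rack',R.round(4).tolist(),[np.linalg.norm(R[i]-R[(i+1)%4]).round(4) for i in range(4)])
for i,j in [(0,1),(3,2)]: v=R[j]-R[i]; print('y-axis yaw->x yaw',np.degrees(np.arctan2(v[1],v[0]))-90)
for i,j in [(0,3),(1,2)]: v=R[j]-R[i]; print('x yaw',np.degrees(np.arctan2(v[1],v[0])))
F=onz(d,c2([(97,98),(253,98),(253,505),(95,503)]),0.010)
print('fix',F.round(4).tolist(),[np.linalg.norm(F[i]-F[(i+1)%4]).round(4) for i in range(4)])
for i,j in [(3,0),(2,1)]: v=F[j]-F[i]; print('yaw',np.degrees(np.arctan2(v[1],v[0])))
def hub(d,box,z):
    p=d['pixels'];h=cv2.cvtColor(p,cv2.COLOR_RGB2HSV);m=cv2.inRange(h,(45,90,50),(80,255,255));k=np.zeros_like(m);x0,y0,x1,y1=box;k[y0:y1,x0:x1]=m[y0:y1,x0:x1]
    M=cv2.moments(k,True);return (M['m10']/M['m00'],M['m01']/M['m00']),M['m00'],cv2.boundingRect(k)
def tri(d1,a,d2,b):
    o1,v1=ray(d1,[a]);o2,v2=ray(d2,[b]);v1=v1[0]/np.linalg.norm(v1);v2=v2[0]/np.linalg.norm(v2)
    t=np.linalg.lstsq(np.c_[v1,-v2],o2-o1,rcond=None)[0];p=o1+t[0]*v1;q=o2+t[1]*v2;return (p+q)/2,np.linalg.norm(p-q)
if __name__=='__main__':
    a=hub(d,(180,160,215,195),0);b=hub(s,(285,210,315,240),0);print(a,b)
    print('hub',onz(d,[a[0]],.034),onz(s,[b[0]],.034),tri(d,a[0],s,b[0]))
    sh=onz(d,c1([(455,340),(478,400)]),.038);v=sh[0]-sh[1];print('shaft',sh.round(4).tolist(),np.degrees(np.arctan2(v[1],v[0])))
E
python3 m.py
```

```text
rack [[0.6158, 0.0991, 0.069], [0.5451, 0.3223, 0.069], [0.6762, 0.3671, 0.069], [0.7465, 0.1414, 0.069]] [np.float64(0.2341), np.float64(0.1385), np.float64(0.2364), np.float64(0.1374)]
y-axis yaw->x yaw 17.567248653094197
y-axis yaw->x yaw 17.299001330626226
x yaw 17.92309534203707
x yaw 18.863791288803405
fix [[0.6737, -0.1997, 0.01], [0.6718, -0.2851, 0.01], [0.4478, -0.2736, 0.01], [0.4509, -0.1897, 0.01]] [np.float64(0.0854), np.float64(0.2243), np.float64(0.084), np.float64(0.2231)]
yaw -2.56592764692232
yaw -2.919655779716302
((197.41666666666666, 175.13888888888889), 36.0, (193, 172, 9, 7)) ((298.2758620689655, 224.44827586206895), 29.0, (295, 222, 8, 7))
hub [[0.54515633 0.11944222 0.034     ]] [[0.54606695 0.11975134 0.034     ]] (array([0.54536813, 0.119587  , 0.03297527]), np.float64(1.33737988952425e-05))
shaft [[0.5892, 0.1352, 0.038], [0.5535, 0.1218, 0.038]] 20.55874889665268
```

```bash
python3 - <<'E'
from m import *
print()
p=onz(d,c1([(422,237),(449,325)]),[.06,.040]);print('plug,frontcollar',p.round(4).tolist())
h=np.array([.5454,.1195]);v=p[0,:2]-h;print(np.linalg.norm(v),np.degrees(np.arctan2(v[1],v[0])))
print('phone',onz(d,[(179,219),(225,215),(228,239),(181,241)],.009).round(3).tolist())
print('jar',onz(d,[(252,131)],.13).round(3).tolist())
print('tape',onz(d,[(309,241)],.02).round(3).tolist())
# bars top z=.016 corners
b=onz(d,c2([(127,327),(223,324),(224,352),(128,355),(128,440),(223,437),(225,465),(128,468)]),.016);print('bars',b.round(4).tolist(),b.mean(0))
# pins tops z=.042
q=onz(d,c2([(140,294),(220,297),(116,322),(243,323),(117,452),(243,455),(139,479),(220,482)]),.040);print('pins',q.round(4).tolist(),q.mean(0))
f=onz(d,c2([(97,98),(253,98),(253,505),(95,503)]),0.010)
o=(f[2]+f[3])/2+((f[0]+f[1])/2-(f[2]+f[3])/2)*58/225;print('origin from plate',o)
E
```

```text
rack [[0.6158, 0.0991, 0.069], [0.5451, 0.3223, 0.069], [0.6762, 0.3671, 0.069], [0.7465, 0.1414, 0.069]] [np.float64(0.2341), np.float64(0.1385), np.float64(0.2364), np.float64(0.1374)]
y-axis yaw->x yaw 17.567248653094197
y-axis yaw->x yaw 17.299001330626226
x yaw 17.92309534203707
x yaw 18.863791288803405
fix [[0.6737, -0.1997, 0.01], [0.6718, -0.2851, 0.01], [0.4478, -0.2736, 0.01], [0.4509, -0.1897, 0.01]] [np.float64(0.0854), np.float64(0.2243), np.float64(0.084), np.float64(0.2231)]
yaw -2.56592764692232
yaw -2.919655779716302

plug,frontcollar [[0.6449, 0.1508, 0.06], [0.5977, 0.1384, 0.04]]
0.10429260497865281 17.486993487190094
phone [[0.409, 0.182, 0.009], [0.419, 0.035, 0.009], [0.343, 0.027, 0.009], [0.34, 0.175, 0.009]]
jar [[0.655, -0.057, 0.13]]
tape [[0.331, -0.226, 0.02]]
bars [[0.5445, -0.2099, 0.016], [0.545, -0.2614, 0.016], [0.5297, -0.2612, 0.016], [0.5293, -0.2098, 0.016], [0.4834, -0.2079, 0.016], [0.4838, -0.2584, 0.016], [0.4688, -0.2588, 0.016], [0.4684, -0.2073, 0.016]] [ 0.50659616 -0.23433143  0.016     ]
pins [[0.5572, -0.2145, 0.04], [0.5546, -0.2566, 0.04], [0.5425, -0.2013, 0.04], [0.5404, -0.268, 0.04], [0.4736, -0.199, 0.04], [0.4705, -0.2645, 0.04], [0.4591, -0.2099, 0.04], [0.4566, -0.2519, 0.04]] [ 0.50681208 -0.23321118  0.04      ]
origin from plate [ 0.50693301 -0.23441952  0.01      ]
```

```bash
python3 - <<'E'
from h import *
s=cv2.imread('pics/scene0.png');t=cv2.imread('pics/top0.png')
cv2.imwrite('pics/c4.png',cv2.resize(s[165:230,155:225],None,fx=9,fy=9,interpolation=cv2.INTER_CUBIC))
cv2.imwrite('pics/c5.png',cv2.resize(t[165:210,285:335],None,fx=12,fy=12,interpolation=cv2.INTER_CUBIC))
E
```

```text
(no output)
```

View pics/c4.png

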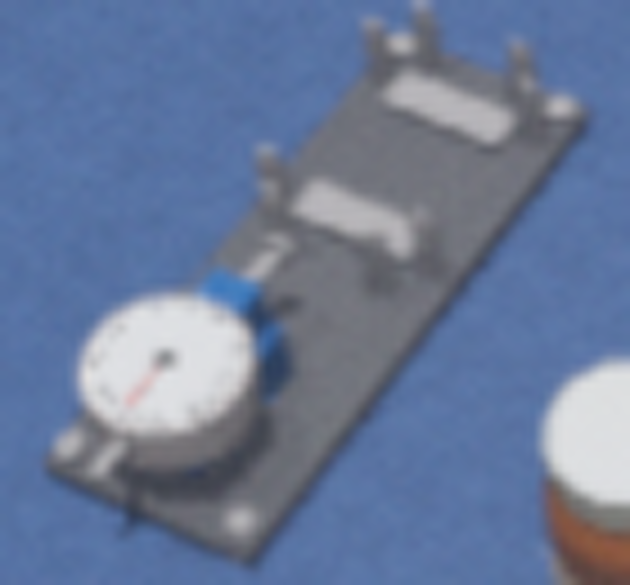

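View pics/c5.png

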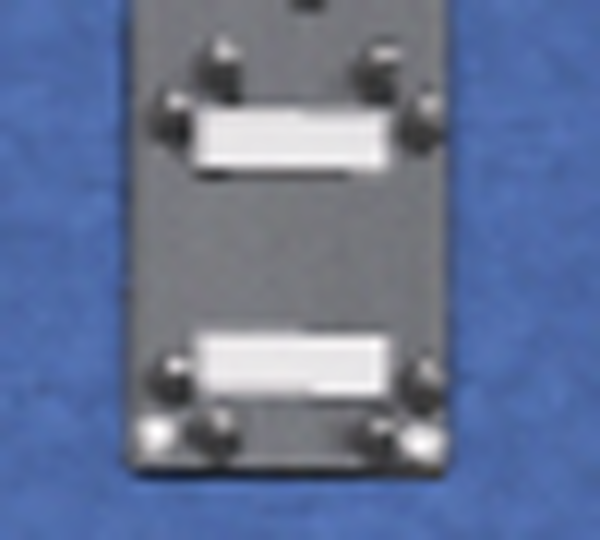

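```bash
cat > go.py <<'E'
from h import *
from scipy.spatial.transform import Rotation as Ro
def st():
    o=ctrl.get_obs();R=Ro.from_rotvec(o['orientation']).as_matrix()
    print('t',round(o['time_s'],2),'pos',np.round(o['ee_pos'],4),'x-yaw',round(np.degrees(np.arctan2(R[1,0],R[0,0])),2),'z',R[:,2].round(4),'F',np.round(o['force'],1),'open',round(o['opening'],4),'j6',np.round(o['joint_pos'][5],2))
    return o,R
def plan(xyz,yaw=None,o=None):
    o,R=st(); d=R.T@(np.array(xyz)-o['ee_pos'])/0.04
    print('shift tool units',d.round(3),'mm',(d*40).round(1))
    if yaw is not None:
        cur=np.arctan2(R[1,0],R[0,0]); 
        e=(np.radians(yaw)-cur+np.pi/2)%np.pi-np.pi/2
        print('spin about tool z',round(-e,4),'deg',round(np.degrees(e),2))
E
python3 -c "
from go import *
plan([.5711,.1277,.12],17.5)"
```

```text
t 0.1 pos [ 0.1677 -0.6015  0.2303] x-yaw 15.57 z [-2.0e-04  1.7e-03 -1.0e+00] F [-0. -0. -0.] open 0.0854 j6 -0.13
shift tool units [ 14.608 -14.85    2.786] mm [ 584.3 -594.   111.4]
spin about tool z -0.0337 deg 1.93
```

Call:
send_rows:
  translation:
    - [0.4,-0.4,0]
    - [0.68,-0.7,0]
    - [0.68,-0.7,0]
    - [0.68,-0.7,0]
    - [0.68,-0.7,0]
    - [0.68,-0.7,0]
    - [0.68,-0.7,0]
    - [0.68,-0.7,0]
    - [0.68,-0.7,0]
    - [0.68,-0.7,0]
    - [0.68,-0.7,0]
    - [0.68,-0.7,0]
    - [0.68,-0.7,0]
    - [0.68,-0.7,0]
    - [0.68,-0.7,0]
    - [0.68,-0.7,0]
    - [0.68,-0.7,0]
    - [0.68,-0.7,0]
    - [0.68,-0.7,0]
    - [0.68,-0.7,0]
  spin: [0,0,0,0,0,0,0,0,0,0,0,0,0,0,0,0,0,0,0,0]
  fingers: [0.5,0.5,0.5,0.5,0.5,0.5,0.5,0.5,0.5,0.5,0.5,0.5,0.5,0.5,0.5,0.5,0.5,0.5,0.5,0.5]
  squeeze: 50

```text
time_s: 1.77
ee_pos: [0.5427, 0.0974, 0.2244]
orientation: [-3.108, -0.403, 0.005]
force: [1.1, -1.2, -0.9]
opening: 0.0427
```

```bash
python3 -c "
from go import *
plan([.5711,.1277,.10],17.5)"
```

```text
t 1.77 pos [0.5427 0.0974 0.2244] x-yaw 14.79 z [-0.0044  0.0068 -1.    ] F [ 1.1 -1.2 -0.9] open 0.0427 j6 1.34
shift tool units [ 0.887 -0.528  3.112] mm [ 35.5 -21.1 124.5]
spin about tool z -0.0473 deg 2.71
```

Call:
send_rows:
  translation:
    - [0.22,-0.13,0.6]
    - [0.22,-0.13,0.8]
    - [0.22,-0.13,0.8]
    - [0.22,-0.13,0.8]
    - [0,0,0]
    - [0,0,0]
  spin: [-0.012,-0.012,-0.012,-0.012,0,0]
  fingers: [0.45,0.45,0.45,0.45,0.45,0.45]

```text
time_s: 2.27
ee_pos: [0.5745, 0.1396, 0.1004]
orientation: [-3.093, -0.499, -0.0]
force: [-0.2, -0.1, 0.7]
opening: 0.0384
```

```bash
python3 -c "
from go import *
plan([.5711,.1277,.012],17.5)
grab('top','t1');grab('scene','s1')
t=cv2.imread('pics/t1.png');s=cv2.imread('pics/s1.png')
a=cv2.resize(t[120:210,120:230],(700,573),interpolation=cv2.INTER_CUBIC);cv2.imwrite('pics/c6.png',a)
cv2.imwrite('pics/c7.png',cv2.resize(s[170:270,240:370],(780,600),interpolation=cv2.INTER_CUBIC))"
```

```text
t 2.27 pos [0.5745 0.1396 0.1004] x-yaw 18.31 z [-0.0013  0.009  -1.    ] F [-0.2 -0.1  0.7] open 0.0384 j6 1.35
shift tool units [-0.179  0.276  2.207] mm [-7.1 11.  88.3]
spin about tool z 0.0142 deg -0.81
```

View pics/c6.png

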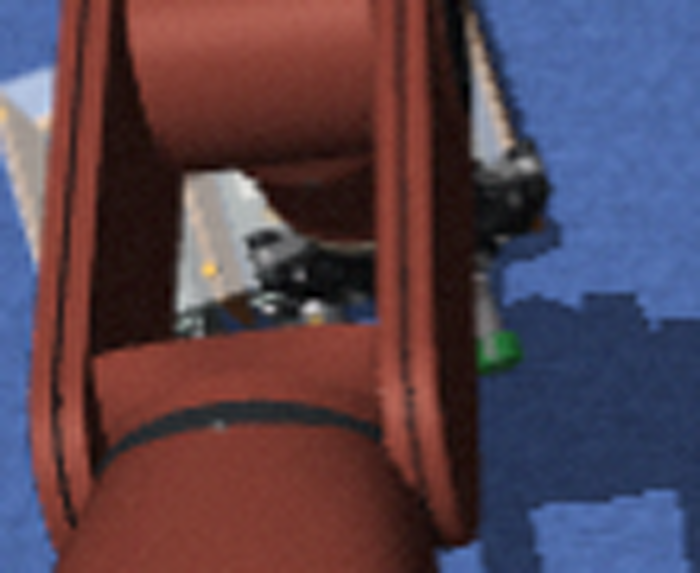

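View pics/c7.png

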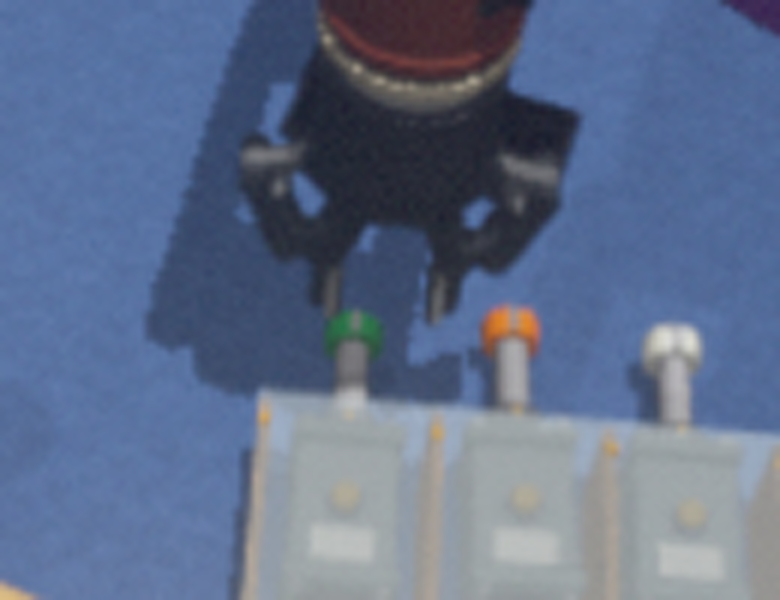

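The scene crop shows the fingers about 11 mm off, toward the orange hub, and the green hub at crop (355,330). I'll correct that and descend part way.

Call:
send_rows:
  translation:
    - [-0.09,0.14,0]
    - [-0.09,0.14,0.3]
    - [0,0,0.5]
    - [0,0,0.4]
    - [0,0,0]
    - [0,0,0]
  spin: [0.014,0,0,0,0,0]
  fingers: [0.45,0.45,0.45,0.45,0.45,0.45]

```text
time_s: 2.87
ee_pos: [0.5778, 0.1212, 0.0629]
orientation: [-3.1, -0.466, -0.033]
force: [0.7, -0.1, 1.2]
opening: 0.0385
```

```bash
python3 -c "
from go import *
plan([.5711,.1277,.012],17.5)
grab('scene','s2')
s=cv2.imread('pics/s2.png')
cv2.imwrite('pics/c8.png',cv2.resize(s[170:270,240:370],(780,600),interpolation=cv2.INTER_CUBIC))"
```

```text
t 2.87 pos [0.5778 0.1212 0.0629] x-yaw 17.08 z [ 0.0197  0.0093 -0.9998] F [ 0.7 -0.1  1.2] open 0.0385 j6 1.34
shift tool units [-0.141 -0.201  1.27 ] mm [-5.6 -8.  50.8]
spin about tool z -0.0073 deg 0.42
```

View pics/c8.png

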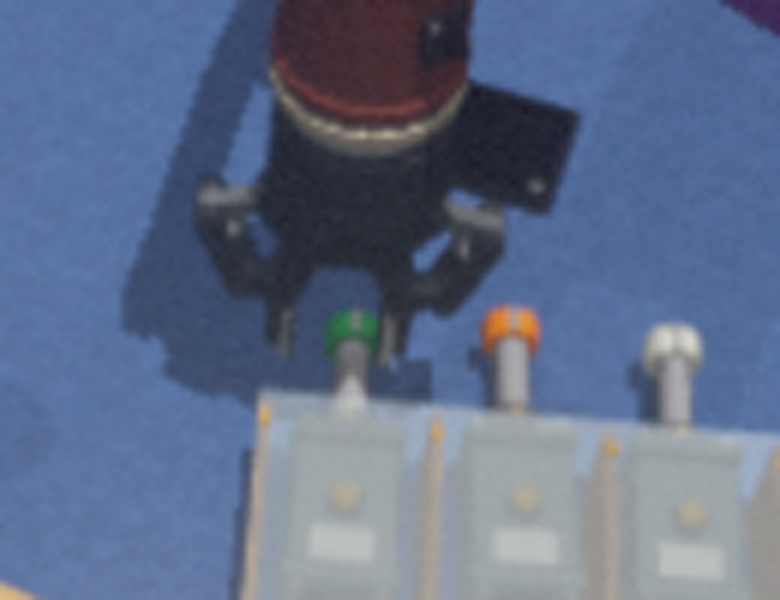

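Call:
send_rows:
  translation:
    - [-0.07,-0.1,0]
    - [-0.07,-0.1,0]
    - [0,0,0]
    - [0,0,0]
  spin: [0,0,0,0]
  fingers: [0.45,0.45,0.45,0.45]

```text
time_s: 3.25
ee_pos: [0.5715, 0.1272, 0.067]
orientation: [-3.101, -0.464, -0.042]
force: [0.4, 0.1, 0.5]
opening: 0.0379
```

```bash
python3 -c "
from go import *
plan([.5711,.1277,.012],17.5)"
```

```text
t 3.25 pos [0.5715 0.1272 0.067 ] x-yaw 17.02 z [ 0.0254  0.0097 -0.9996] F [0.4 0.1 0.5] open 0.0379 j6 1.35
shift tool units [-0.042 -0.012  1.374] mm [-1.7 -0.5 55. ]
spin about tool z -0.0084 deg 0.48
```

Call:
send_rows:
  translation:
    - [-0.005,0,0.17]
    - [-0.005,0,0.17]
    - [-0.005,0,0.17]
    - [-0.005,0,0.17]
    - [-0.005,0,0.17]
    - [-0.005,0,0.17]
    - [-0.005,0,0.15]
    - [0,0,0.1]
    - [0,0,0]
    - [0,0,0]
  spin: [-0.008,0,0,0,0,0,0,0,0,0]
  fingers: [0.45,0.45,0.45,0.45,0.45,0.45,0.45,0.45,0.45,0.45]

```text
time_s: 4.08
ee_pos: [0.5706, 0.1277, 0.0094]
orientation: [-3.099, -0.479, -0.039]
force: [0.4, 1.0, 0.1]
opening: 0.0386
```

```bash
python3 -c "
from go import *
plan([.5711,.1277,.012],17.5)
grab('scene','s3')
s=cv2.imread('pics/s3.png')
cv2.imwrite('pics/c9.png',cv2.resize(s[170:270,240:370],(780,600),interpolation=cv2.INTER_CUBIC))"
```

```text
t 4.08 pos [0.5706 0.1277 0.0094] x-yaw 17.59 z [ 0.0235  0.0095 -0.9997] F [0.4 1.  0.1] open 0.0386 j6 1.34
shift tool units [ 0.014  0.003 -0.064] mm [ 0.6  0.1 -2.5]
spin about tool z 0.0015 deg -0.09
```

View pics/c9.png

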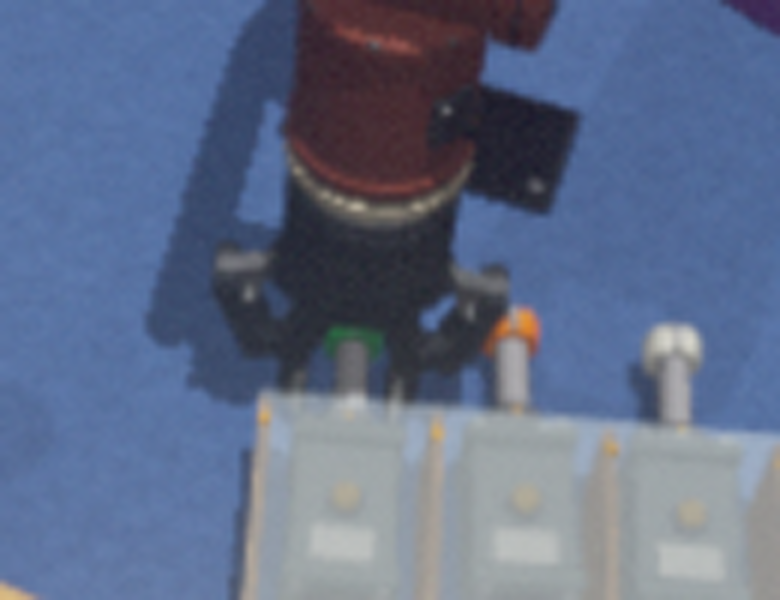

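The fingers straddle the green-hub shaft and sit clear of the orange hub. I'll close.

Call:
send_rows:
  translation:
    - [0,0,-0.08]
    - [0,0,0]
    - [0,0,0]
    - [0,0,0]
    - [0,0,0]
    - [0,0,0]
  spin: [0,0,0,0,0,0]
  fingers: [0.3,0.05,0.05,0.05,0.05,0.05]
  squeeze: 60

```text
time_s: 4.63
ee_pos: [0.5707, 0.1279, 0.0137]
orientation: [-3.099, -0.48, -0.04]
force: [0.9, -0.4, -4.1]
opening: 0.0138
```

```bash
python3 -c "
from go import *
plan([.5711-.135*.9537,.1277-.135*.3007,.013],17.5)"
```

```text
t 4.63 pos [0.5707 0.1279 0.0137] x-yaw 17.61 z [ 0.0246  0.0097 -0.9996] F [ 0.9 -0.4 -4.1] open 0.0138 j6 1.34
shift tool units [-3.366e+00  1.000e-03 -7.100e-02] mm [-134.7    0.    -2.8]
spin about tool z 0.0019 deg -0.11
```

Call:
send_rows:
  translation:
    - [-0.08,0,0]
    - [-0.15,0,0]
    - [-0.15,0,0]
    - [-0.15,0,0]
    - [-0.15,0,0]
    - [-0.15,0,0]
    - [-0.15,0,0]
  spin: [0,0,0,0,0,0,0]
  fingers: [0.05,0.05,0.05,0.05,0.05,0.05,0.05]

```text
time_s: 5.22
ee_pos: [0.5329, 0.1154, 0.0136]
orientation: [-3.098, -0.479, -0.051]
force: [2.9, 0.6, -2.9]
opening: 0.0138
```

```bash
python3 -c "
from go import *
plan([.5711-.135*.9537,.1277-.135*.3007,.013],17.5)
grab('scene','s4');grab('top','t4')
s=cv2.imread('pics/s4.png')
cv2.imwrite('pics/c10.png',cv2.resize(s[170:270,240:370],(780,600),interpolation=cv2.INTER_CUBIC))"
```

```text
t 5.22 pos [0.5329 0.1154 0.0136] x-yaw 17.58 z [ 0.0309  0.0109 -0.9995] F [ 2.9  0.6 -2.9] open 0.0138 j6 1.32
shift tool units [-2.371 -0.008 -0.063] mm [-94.9  -0.3  -2.5]
spin about tool z 0.0013 deg -0.08
```

View pics/c10.png

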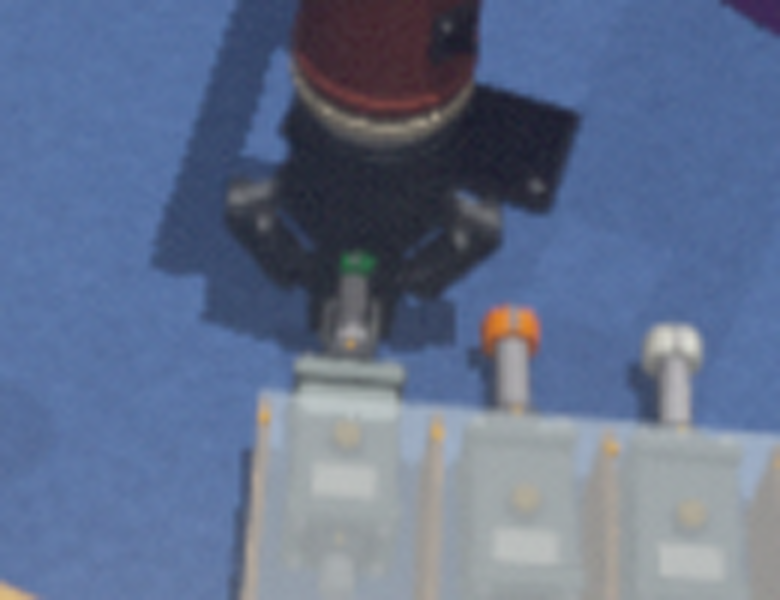

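Call:
send_rows:
  translation:
    - [-0.1,0,0]
    - [-0.15,0,0]
    - [-0.15,0,0]
    - [-0.15,0,0]
    - [-0.15,0,0]
    - [-0.15,0,0]
    - [-0.15,0,0]
    - [-0.15,0,0]
    - [-0.15,0,0]
    - [-0.15,0,0]
    - [-0.15,0,0]
    - [-0.15,0,0]
    - [-0.15,0,0]
    - [-0.15,0,0]
    - [-0.15,0,0]
    - [-0.15,0,0]
    - [-0.1,0,0]
  spin: [0,0,0,0,0,0,0,0,0,0,0,0,0,0,0,0,0]
  fingers: [0.05,0.05,0.05,0.05,0.05,0.05,0.05,0.05,0.05,0.05,0.05,0.05,0.05,0.05,0.05,0.05,0.05]

```text
time_s: 6.73
ee_pos: [0.4345, 0.0832, 0.0131]
orientation: [-3.099, -0.478, -0.066]
force: [4.5, 1.7, 0.7]
opening: 0.0143
```

```bash
python3 -c "
from go import *
plan([.5711-.135*.9537,.1277-.135*.3007,.013],17.5)
grab('scene','s5');grab('top','t5')
s=cv2.imread('pics/s5.png')
cv2.imwrite('pics/c11.png',cv2.resize(s[170:270,240:370],(780,600),interpolation=cv2.INTER_CUBIC))"
```

```text
t 6.73 pos [0.4345 0.0832 0.0131] x-yaw 17.55 z [ 0.0407  0.0117 -0.9991] F [4.5 1.7 0.7] open 0.0143 j6 1.26
shift tool units [ 0.215 -0.034  0.012] mm [ 8.6 -1.4  0.5]
spin about tool z 0.0008 deg -0.05
```

View pics/c11.png

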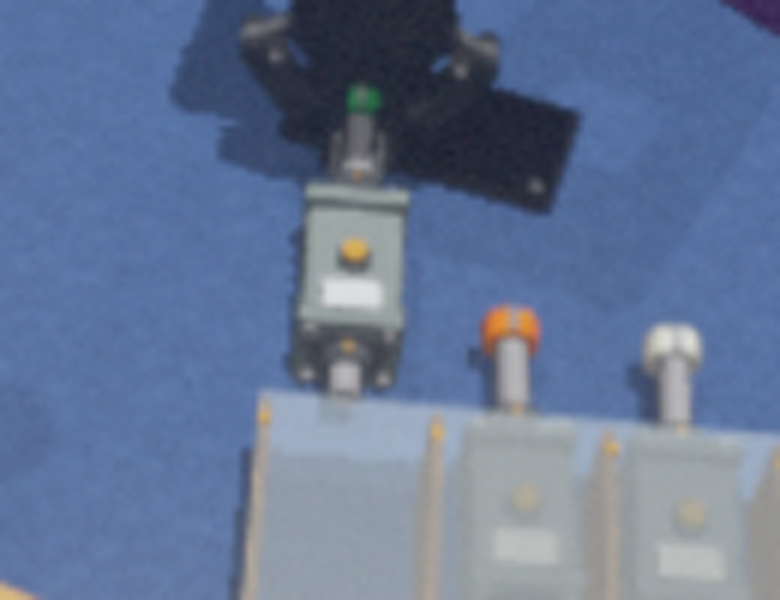

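View pics/t5.png

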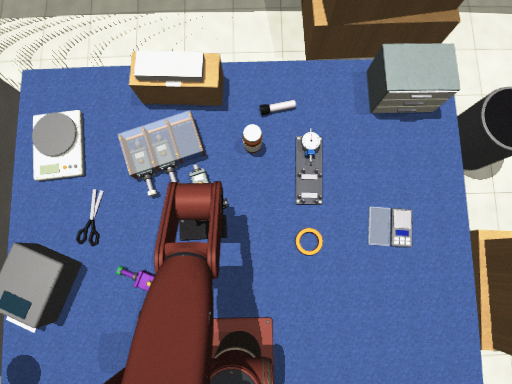

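The housing is fully out, with the plug at crop (355,250) and the orange and white hubs unmoved. I'll release and rise.

Call:
send_rows:
  translation:
    - [0,0,0]
    - [0,0,0]
    - [0,0,-0.15]
    - [0,0,-0.3]
    - [0,0,-0.5]
    - [0,0,-0.5]
    - [0,0,-0.5]
    - [0,0,-0.4]
    - [0,0,-0.1]
    - [0,0,0]
  spin: [0,0,0,0,0,0,0,0,0,0]
  fingers: [0.45,0.45,0.45,0.45,0.45,0.6,0.8,1,1,1]

```text
time_s: 7.67
ee_pos: [0.4219, 0.0818, 0.1112]
orientation: [-3.097, -0.481, -0.029]
force: [-0.0, 0.2, 0.1]
opening: 0.0853
```

```bash
python3 -c "
from go import *
st()
grab('scene','s6');grab('top','t6')
s=cv2.imread('pics/s6.png');t=cv2.imread('pics/t6.png')
cv2.imwrite('pics/c12.png',cv2.resize(s[170:250,270:330],None,fx=7.5,fy=7.5,interpolation=cv2.INTER_CUBIC))
cv2.imwrite('pics/c13.png',cv2.resize(t[155:225,170:230],None,fx=8,fy=8,interpolation=cv2.INTER_CUBIC))"
```

```text
t 7.67 pos [0.4219 0.0818 0.1112] x-yaw 17.64 z [ 0.0171  0.0098 -0.9998] F [-0.   0.2  0.1] open 0.0853 j6 1.26
```

View pics/c12.png

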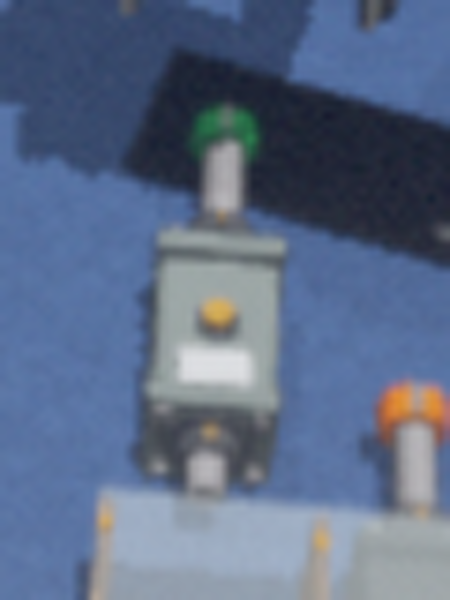

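View pics/c13.png

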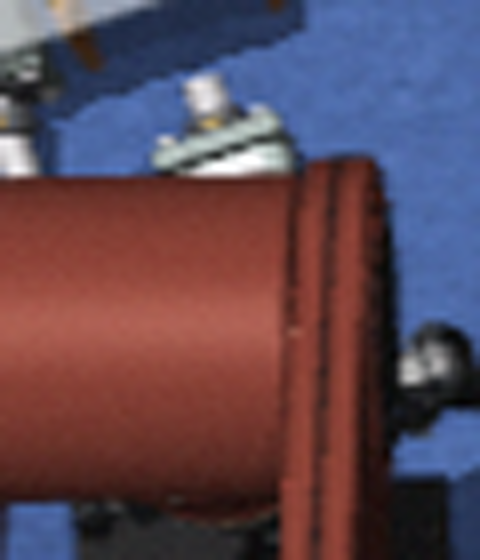

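```bash
python3 - <<'E'
from m import *
from go import *
print()
s=load('s6');t=load('t6')
c=lambda a:(np.array(a)+.5)/7.5-.5+[270,170]
q=onz(s,c([(162,233),(286,241),(276,411),(147,402)]),.056);print(q.round(4).tolist(),[np.linalg.norm(q[i]-q[(i+1)%4]).round(4) for i in range(4)],q.mean(0).round(4))
for i,j in [(0,3),(1,2)]: v=q[j]-q[i];print(np.degrees(np.arctan2(v[1],v[0])))
v=q[0]-q[1];print(np.degrees(np.arctan2(v[1],v[0])))
p=onz(s,c([(218,310),(224,130),(208,492)]),[.06,.033,.030]);print('plug,hub,tail',p.round(4).tolist())
c8=lambda a:(np.array(a)+.5)/8-.5+[170,155]
print('top: tail end, corners',onz(t,c8([(203,75),(155,152),(280,112)]),[.036,.056,.056]).round(4).tolist())
v=p[0]-p[1];print(np.linalg.norm(v[:2]),np.degrees(np.arctan2(v[1],v[0])))
E
```

```text
rack [[0.6158, 0.0991, 0.069], [0.5451, 0.3223, 0.069], [0.6762, 0.3671, 0.069], [0.7465, 0.1414, 0.069]] [np.float64(0.2341), np.float64(0.1385), np.float64(0.2364), np.float64(0.1374)]
y-axis yaw->x yaw 17.567248653094197
y-axis yaw->x yaw 17.299001330626226
x yaw 17.92309534203707
x yaw 18.863791288803405
fix [[0.6737, -0.1997, 0.01], [0.6718, -0.2851, 0.01], [0.4478, -0.2736, 0.01], [0.4509, -0.1897, 0.01]] [np.float64(0.0854), np.float64(0.2243), np.float64(0.084), np.float64(0.2231)]
yaw -2.56592764692232
yaw -2.919655779716302

[[0.4888, 0.0744, 0.056], [0.4728, 0.1209, 0.056], [0.5516, 0.1443, 0.056], [0.5673, 0.0982, 0.056]] [np.float64(0.0491), np.float64(0.0821), np.float64(0.0487), np.float64(0.082)] [0.5201 0.1095 0.056 ]
16.85144754881057
16.585910755599365
-71.01088131486084
plug,hub,tail [[0.5186, 0.1086, 0.06], [0.4093, 0.0736, 0.033], [0.5793, 0.1293, 0.03]]
top: tail end, corners [[0.5813, 0.1271, 0.036], [0.5463, 0.1427, 0.056], [0.561, 0.0939, 0.056]]
0.11478796321204399 17.741744121800938
```

```bash
python3 -c "
from go import *
plan([.509,.1055,.09],17.4)"
```

```text
t 7.77 pos [0.4212 0.0818 0.1099] x-yaw 17.63 z [ 0.0153  0.0099 -0.9998] F [-0.2  0.3  0.2] open 0.0852 j6 1.26
shift tool units [2.263 0.102 0.536] mm [90.5  4.1 21.4]
spin about tool z 0.004 deg -0.23
```

Call:
send_rows:
  translation:
    - [0.15,0.01,0]
    - [0.25,0.01,0.03]
    - [0.25,0.01,0.05]
    - [0.25,0.01,0.05]
    - [0.25,0.01,0.05]
    - [0.25,0.01,0.05]
    - [0.25,0.01,0.05]
    - [0.25,0.01,0.05]
    - [0.2,0.01,0.05]
    - [0.1,0,0]
    - [0,0,0]
    - [0,0,0]
  spin: [0.004,0,0,0,0,0,0,0,0,0,0,0]
  fingers: [1,1,1,1,1,1,1,1,1,1,1,1]

```text
time_s: 8.77
ee_pos: [0.5026, 0.1062, 0.0769]
orientation: [-3.096, -0.469, 0.018]
force: [-0.6, 0.2, -0.9]
opening: 0.0853
```

```bash
python3 -c "
from go import *
plan([.509,.1055,.012],17.4)
grab('scene','s7');
s=cv2.imread('pics/s7.png')
cv2.imwrite('pics/c14.png',cv2.resize(s[160:260,250:350],None,fx=6,fy=6,interpolation=cv2.INTER_CUBIC))"
```

```text
t 8.77 pos [0.5026 0.1062 0.0769] x-yaw 17.22 z [-0.0129  0.0089 -0.9999] F [-0.6  0.2 -0.9] open 0.0853 j6 1.31
shift tool units [0.164 0.084 1.62 ] mm [ 6.6  3.4 64.8]
spin about tool z -0.0032 deg 0.18
```

View pics/c14.png

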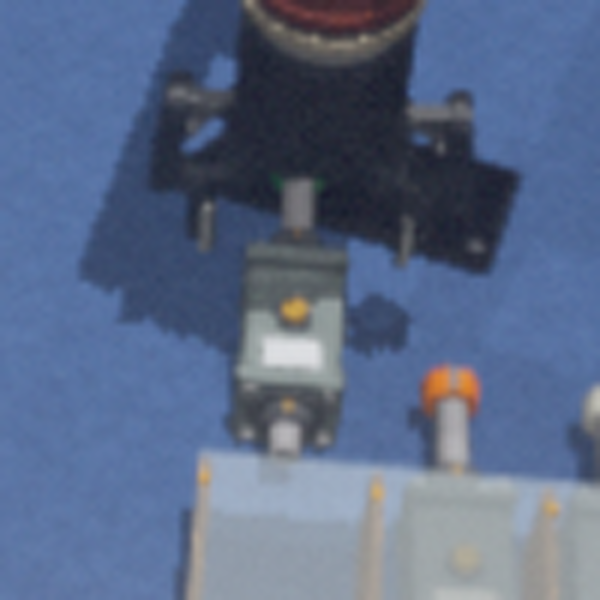

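The open fingers straddle the housing and line up with it. I'll descend and grip.

Call:
send_rows:
  translation:
    - [0.08,0.04,0.1]
    - [0.08,0.04,0.2]
    - [0,0,0.22]
    - [0,0,0.22]
    - [0,0,0.22]
    - [0,0,0.22]
    - [0,0,0.2]
    - [0,0,0.12]
    - [0,0,0.05]
    - [0,0,0]
    - [0,0,0]
  spin: [-0.003,0,0,0,0,0,0,0,0,0,0]
  fingers: [1,1,1,1,1,1,1,1,1,1,1]

```text
time_s: 9.73
ee_pos: [0.5063, 0.105, 0.0064]
orientation: [-3.095, -0.473, 0.024]
force: [1.3, 0.8, -0.6]
opening: 0.0851
```

```bash
python3 -c "
from go import *
plan([.509,.1055,.012],17.4)"
```

```text
t 9.73 pos [0.5063 0.105  0.0064] x-yaw 17.38 z [-0.0166  0.0087 -0.9998] F [ 1.3  0.8 -0.6] open 0.0851 j6 1.31
shift tool units [ 0.066  0.007 -0.141] mm [ 2.7  0.3 -5.7]
spin about tool z -0.0004 deg 0.02
```

Call:
send_rows:
  translation:
    - [0.05,0,-0.1]
    - [0,0,-0.04]
    - [0,0,0]
    - [0,0,0]
    - [0,0,0]
    - [0,0,0]
    - [0,0,0]
    - [0,0,0]
  spin: [0,0,0,0,0,0,0,0]
  fingers: [1,0.8,0.6,0.4,0.4,0.4,0.4,0.4]
  squeeze: 80

```text
time_s: 10.4
ee_pos: [0.5105, 0.106, 0.0148]
orientation: [-3.095, -0.473, 0.016]
force: [1.0, 0.6, -0.3]
opening: 0.0467
```

```bash
python3 -c "
from go import *
plan([.509,.1055,.10],17.4)"
```

```text
t 10.4 pos [0.5105 0.106  0.0148] x-yaw 17.4 z [-0.0119  0.009  -0.9999] F [ 1.   0.6 -0.3] open 0.0467 j6 1.31
shift tool units [-0.058 -0.025 -2.129] mm [ -2.3  -1.  -85.2]
spin about tool z -0.0 deg 0.0
```

Call:
send_rows:
  translation:
    - [0,0,-0.08]
    - [0,0,-0.15]
    - [0,0,-0.25]
    - [0,0,-0.3]
    - [0,0,-0.35]
    - [0,0,-0.35]
    - [0,0,-0.3]
    - [0,0,-0.25]
    - [0,0,-0.1]
    - [0,0,0]
  spin: [0,0,0,0,0,0,0,0,0,0]
  fingers: [0.4,0.4,0.4,0.4,0.4,0.4,0.4,0.4,0.4,0.4]

```text
time_s: 11.23
ee_pos: [0.5028, 0.1044, 0.1002]
orientation: [-3.093, -0.473, 0.046]
force: [1.3, 0.3, -7.8]
opening: 0.047
```

```bash
python3 -c "
from go import *
plan([.50,-.234,.10],-2.5)
grab('scene','s8');
s=cv2.imread('pics/s8.png')
cv2.imwrite('pics/c15.png',cv2.resize(s[130:250,240:360],None,fx=5,fy=5,interpolation=cv2.INTER_CUBIC))"
```

```text
t 11.23 pos [0.5028 0.1044 0.1002] x-yaw 17.39 z [-0.0307  0.0076 -0.9995] F [ 1.3  0.3 -7.8] open 0.047 j6 1.31
shift tool units [-2.594  8.051 -0.058] mm [-103.8  322.1   -2.3]
spin about tool z 0.3472 deg -19.89
```

View pics/c15.png

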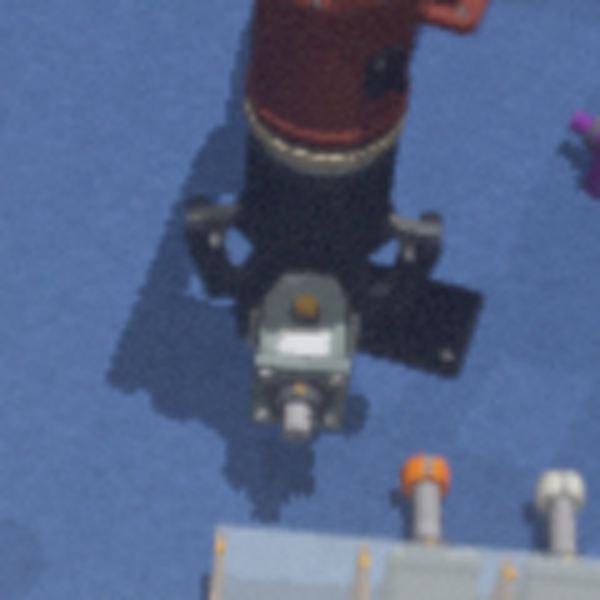

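Call:
send_rows:
  translation:
    - [-0.05,0.2,0]
    - [-0.13,0.4,0]
    - [-0.13,0.4,0]
    - [-0.13,0.4,0]
    - [-0.13,0.4,0]
    - [-0.13,0.4,0]
    - [-0.13,0.4,0]
    - [-0.13,0.4,0]
    - [-0.13,0.4,0]
    - [-0.13,0.4,0]
    - [-0.13,0.4,0]
    - [-0.13,0.4,0]
    - [-0.13,0.4,0]
    - [-0.13,0.4,0]
    - [-0.13,0.4,0]
    - [-0.13,0.4,0]
    - [-0.08,0.3,0]
    - [-0.05,0.15,0]
    - [0,0,0]
    - [0,0,0]
  spin: [0,0,0,0,0,0,0,0,0,0,0,0,0,0,0,0,0,0,0,0]
  fingers: [0.4,0.4,0.4,0.4,0.4,0.4,0.4,0.4,0.4,0.4,0.4,0.4,0.4,0.4,0.4,0.4,0.4,0.4,0.4,0.4]

```text
time_s: 12.95
ee_pos: [0.4845, -0.194, 0.0775]
orientation: [-3.08, -0.471, 0.094]
force: [-0.5, 0.3, -8.4]
opening: 0.047
```

```bash
python3 -c "
from go import *
plan([.50,-.234,.10],-2.5)"
```

```text
t 12.95 pos [ 0.4845 -0.194   0.0775] x-yaw 17.46 z [-0.0634  0.0145 -0.9979] F [-0.5  0.3 -8.4] open 0.047 j6 0.76
shift tool units [ 0.039  1.051 -0.599] mm [  1.6  42.  -24. ]
spin about tool z 0.3483 deg -19.96
```

Call:
send_rows:
  translation:
    - [0,0.25,-0.2]
    - [0,0.3,-0.2]
    - [0,0.3,-0.2]
    - [0,0.2,-0.2]
  spin: [0.08,0.09,0.09,0.09]
  fingers: [0.4,0.4,0.4,0.4]

```text
time_s: 13.28
ee_pos: [0.4914, -0.2299, 0.1049]
orientation: [-3.118, 0.084, 0.113]
force: [0.7, 0.7, -8.0]
opening: 0.0469
```

```bash
python3 -c "
from go import *
plan([.50,-.234,.10],-2.5)
grab('scene','s9');st()
grab('top','t9')
s=cv2.imread('pics/s9.png');t=cv2.imread('pics/t9.png')
cv2.imwrite('pics/c16.png',cv2.resize(s[120:240,140:260],None,fx=5,fy=5,interpolation=cv2.INTER_CUBIC))
cv2.imwrite('pics/c17.png',cv2.resize(t[120:220,260:360],None,fx=5,fy=5,interpolation=cv2.INTER_CUBIC))"
```

```text
t 13.28 pos [ 0.4914 -0.2299  0.1049] x-yaw -3.04 z [-0.0716  0.0219 -0.9972] F [ 0.7  0.7 -8. ] open 0.0469 j6 1.06
shift tool units [0.228 0.093 0.104] mm [9.1 3.7 4.2]
spin about tool z -0.0095 deg 0.54
t 13.33 pos [ 0.4925 -0.2317  0.1068] x-yaw -3.39 z [-0.0691  0.0196 -0.9974] F [ 0.8 -1.4 -5.1] open 0.0471 j6 1.07
```

View pics/c16.png

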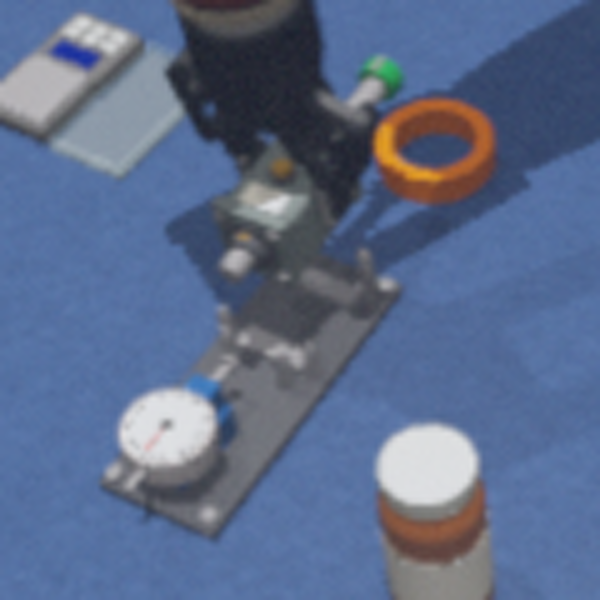

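View pics/c17.png

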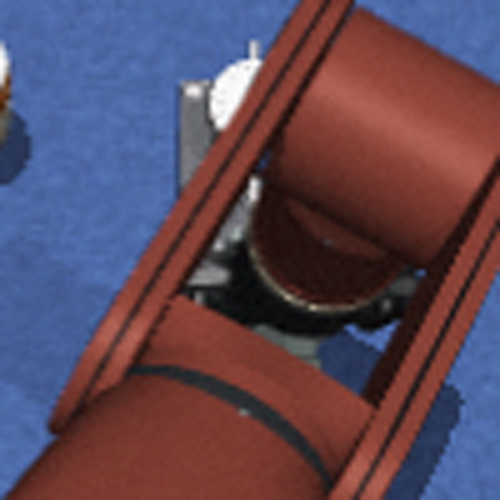

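Call:
send_rows:
  translation:
    - [0,0,0]
    - [0,0,0]
    - [0,0,0]
    - [0,0,0]
  spin: [0,0,0,0]
  fingers: [0.4,0.4,0.4,0.4]

```text
time_s: 13.72
ee_pos: [0.4915, -0.2267, 0.1041]
orientation: [-3.117, 0.063, 0.112]
force: [0.2, 0.2, -8.6]
opening: 0.0471
```

```bash
python3 -c "
from go import *
o,R=st();print(np.round(o['joint_pos'],4),np.round(o['effort'],1))"
```

```text
t 13.72 pos [ 0.4915 -0.2267  0.1041] x-yaw -2.26 z [-0.0713  0.0232 -0.9972] F [ 0.2  0.2 -8.6] open 0.0471 j6 1.05
[-0.5664  0.2082  1.7942 -0.02    1.212   1.0522] [ -0.1 -49.1 -38.4  -0.1   0.6   0. ]
```

Call:
send_rows:
  translation:
    - [-0.7,0,0]
    - [-0.7,0,0]
  spin: [0,0]
  fingers: [0.4,0.4]

```text
time_s: 13.88
ee_pos: [0.4381, -0.2236, 0.107]
orientation: [-3.117, 0.054, 0.109]
force: [-1.0, -0.6, -7.4]
opening: 0.0472
```

```bash
python3 -c "
from go import *
o,R=st();print(np.round(o['joint_pos'],4),np.round(o['effort'],1))"
```

```text
t 13.88 pos [ 0.4381 -0.2236  0.107 ] x-yaw -1.94 z [-0.0691  0.0234 -0.9973] F [-1.  -0.6 -7.4] open 0.0472 j6 1.0
[-0.6179  0.0899  1.9216 -0.0225  1.2001  0.9963] [  3.  -38.6 -41.5   0.2   0.2   0.5]
```

Call:
send_rows:
  translation:
    - [0.3,-0.6,0.2]
    - [0.4,-0.8,0.3]
    - [0.3,-0.8,0.3]
    - [0,-0.6,0.2]
    - [0,-0.2,0]
    - [0,0,0]
    - [0,0,0]
  spin: [0,0,0,0,0,0,0]
  fingers: [0.4,0.4,0.4,0.4,0.4,0.4,0.4]

```text
time_s: 14.47
ee_pos: [0.473, -0.0988, 0.0634]
orientation: [-3.116, 0.051, 0.118]
force: [0.3, 0.2, -7.2]
opening: 0.047
```

```bash
python3 -c "
from go import *
plan([.48,-.10,.018],-2.5)"
```

```text
t 14.47 pos [ 0.473  -0.0988  0.0634] x-yaw -1.83 z [-0.075   0.0237 -0.9969] F [ 0.3  0.2 -7.2] open 0.047 j6 1.24
shift tool units [0.261 0.048 1.117] mm [10.4  1.9 44.7]
spin about tool z 0.0118 deg -0.67
```

Call:
send_rows:
  translation:
    - [0.05,0,0.3]
    - [0.05,0,0.35]
    - [0,0,0.2]
    - [0,0,0.1]
    - [0,0,0]
  spin: [0,0,0,0,0]
  fingers: [0.4,0.4,0.4,0.4,0.4]
  squeeze: 50

```text
time_s: 14.88
ee_pos: [0.4759, -0.1025, 0.0238]
orientation: [-3.12, 0.054, 0.111]
force: [-0.2, -0.7, -8.3]
opening: 0.0473
```

```bash
python3 -c "
from go import *
plan([.48,-.10,.018],-2.5)"
```

```text
t 14.88 pos [ 0.4759 -0.1025  0.0238] x-yaw -1.93 z [-0.0706  0.0204 -0.9973] F [-0.2 -0.7 -8.3] open 0.0473 j6 1.24
shift tool units [ 0.111 -0.065  0.138] mm [ 4.4 -2.6  5.5]
spin about tool z 0.01 deg -0.57
```

Call:
send_rows:
  translation:
    - [0,0,0.06]
    - [0,0,0.06]
    - [0,0,0.05]
    - [0,0,0.04]
    - [0,0,0]
  spin: [0,0,0,0,0]
  fingers: [0.4,0.4,0.4,0.4,0.4]
  squeeze: 30

```text
time_s: 15.3
ee_pos: [0.4763, -0.1041, 0.0183]
orientation: [-3.12, 0.056, 0.11]
force: [1.0, 0.0, -8.3]
opening: 0.047
```

```bash
python3 -c "
from go import *
plan([.48,-.10,.0148],-2.5)"
```

```text
t 15.3 pos [ 0.4763 -0.1041  0.0183] x-yaw -2.04 z [-0.0699  0.0203 -0.9973] F [ 1.   0.  -8.3] open 0.047 j6 1.24
shift tool units [ 0.096 -0.105  0.083] mm [ 3.8 -4.2  3.3]
spin about tool z 0.0081 deg -0.46
```

Call:
send_rows:
  translation:
    - [0,0,0.08]
    - [0,0,0.08]
    - [0,0,0]
  spin: [0,0,0]
  fingers: [0.4,0.4,0.4]

```text
time_s: 15.55
ee_pos: [0.4778, -0.105, 0.0167]
orientation: [-3.122, 0.055, 0.106]
force: [0.2, -0.3, -7.4]
opening: 0.0473
```

Call:
send_rows:
  translation:
    - [0,0,0.06]
    - [0,0,0]
    - [0,0,0]
    - [0,0,0]
    - [0,0,0]
    - [0,0,-0.5]
    - [0,0,-0.7]
    - [0,0,-0.7]
    - [0,0,-0.3]
    - [0,0,0]
  spin: [0,0,0,0,0,0,0,0,0,0]
  fingers: [0.4,0.6,0.8,1,1,1,1,1,1,1]

```text
time_s: 16.38
ee_pos: [0.4869, -0.108, 0.1074]
orientation: [-3.125, 0.056, 0.095]
force: [0.7, -0.5, 0.2]
opening: 0.0857
```

```bash
python3 -c "
from go import *
st()
grab('scene','s10');st()
grab('top','t10')
s=cv2.imread('pics/s10.png');t=cv2.imread('pics/t10.png')
cv2.imwrite('pics/c18.png',cv2.resize(s[130:240,160:260],None,fx=5.4,fy=5.4,interpolation=cv2.INTER_CUBIC))
cv2.imwrite('pics/c19.png',cv2.resize(t[120:220,250:350],None,fx=5.4,fy=5.4,interpolation=cv2.INTER_CUBIC))"
```

```text
t 16.38 pos [ 0.4869 -0.108   0.1074] x-yaw -2.02 z [-0.0608  0.0157 -0.998 ] F [ 0.7 -0.5  0.2] open 0.0857 j6 1.24
t 16.43 pos [ 0.4867 -0.108   0.1066] x-yaw -2.02 z [-0.061   0.0158 -0.998 ] F [ 1.3 -1.2  0.9] open 0.0855 j6 1.24
```

View pics/c18.png

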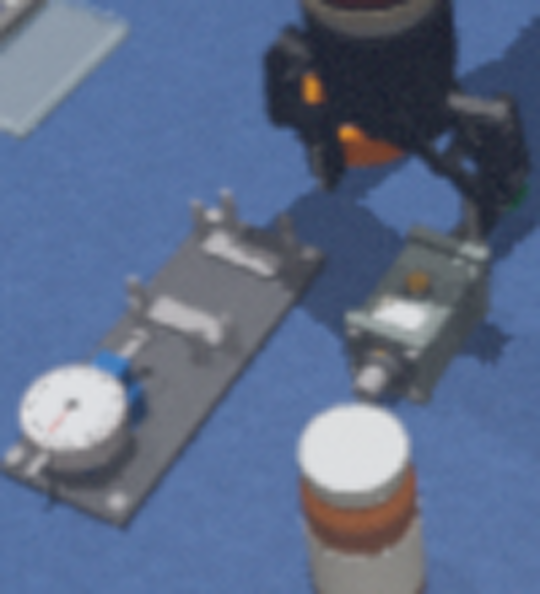

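View pics/c19.png

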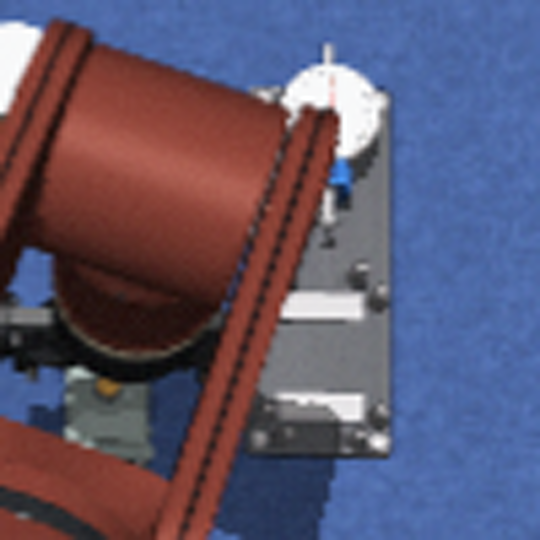

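```bash
python3 - <<'E'
from m import tri
from h import *
s=load('s10');t=load('t10')
c=lambda a:(np.array(a)+.5)/5.4-.5+[160,130]
ct=lambda a:(np.array(a)+.5)/5.4-.5+[250,120]
print('plug scene',onz(s,c([(418,280)]),.060).round(4))
print('tail flange top corners',onz(s,c([(347,318),(430,352)]),.056).round(4).tolist())
print('hub flange L',onz(s,c([(412,230)]),.056).round(4).tolist())
print('top: plug',onz(t,ct([(108,388)]),.06).round(4),'hubflange outer L,R',onz(t,ct([(66,441),(150,460)]),.056).round(4).tolist())
# fixture scene: bars, plate corners
b=onz(s,c([(208,233),(276,262),(268,278),(203,250),(155,297),(222,325),(220,345),(152,318)]),.016);print('bars',b.round(4).tolist(),b.mean(0))
f=onz(s,c([(0,468),(125,526),(325,257)]),.010);print('plate',f.round(4).tolist(),np.linalg.norm(f[0]-f[1]),np.linalg.norm(f[1]-f[2]))
q=onz(s,c([(197,207),(226,192),(287,222),(133,283)]),.042);print('pins',q.round(4).tolist())
S=np.array([.5068,-.2343]);a=np.radians(-2.5);ux=np.array([np.cos(a),np.sin(a)]);uy=np.array([-ux[1],ux[0]])
for x,y,z in [(-49,-21,42),(-49,21,42),(-35,-33,42),(-35,33,42),(35,-33,42),(49,-21,42),(-58,43,10),(167,43,10),(167,-43,10)]:
    p=S+ux*x/1e3+uy*y/1e3; uv=proj(s,[[*p,z/1e3]])[0]; print((x,y),((uv+.5-[160,130])*5.4-.5).round(0))
E
```

```text
rack [[0.6158, 0.0991, 0.069], [0.5451, 0.3223, 0.069], [0.6762, 0.3671, 0.069], [0.7465, 0.1414, 0.069]] [np.float64(0.2341), np.float64(0.1385), np.float64(0.2364), np.float64(0.1374)]
y-axis yaw->x yaw 17.567248653094197
y-axis yaw->x yaw 17.299001330626226
x yaw 17.92309534203707
x yaw 18.863791288803405
fix [[0.6737, -0.1997, 0.01], [0.6718, -0.2851, 0.01], [0.4478, -0.2736, 0.01], [0.4509, -0.1897, 0.01]] [np.float64(0.0854), np.float64(0.2243), np.float64(0.084), np.float64(0.2231)]
yaw -2.56592764692232
yaw -2.919655779716302
plug scene [[ 0.4885 -0.1049  0.06  ]]
tail flange top corners [[0.5275, -0.131, 0.056], [0.5308, -0.0769, 0.056]]
hub flange L [[0.4517, -0.1271, 0.056]]
top: plug [[ 0.4835 -0.1065  0.06  ]] hubflange outer L,R [[0.4542, -0.0819, 0.056], [0.4422, -0.1293, 0.056]]
bars [[0.4723, -0.2601, 0.016], [0.4765, -0.2097, 0.016], [0.4899, -0.2079, 0.016], [0.4859, -0.2558, 0.016], [0.5307, -0.2633, 0.016], [0.5335, -0.2151, 0.016], [0.5474, -0.2085, 0.016], [0.5457, -0.2564, 0.016]] [ 0.51025323 -0.23463375  0.016     ]
plate [[0.6733, -0.2823, 0.01], [0.678, -0.1958, 0.01], [0.4563, -0.1872, 0.01]] 0.08663371045268986 0.22183318783721076
pins [[0.4758, -0.262, 0.042], [0.4577, -0.252, 0.042], [0.4648, -0.2055, 0.042], [0.5443, -0.2658, 0.042]]
(-49, -21) [225. 191.]
(-49, 21) [284. 213.]
(-35, -33) [196. 199.]
(-35, 33) [289. 234.]
(35, -33) [132. 277.]
(49, -21) [136. 300.]
(-58, 43) [327. 250.]
(167, 43) [123. 521.]
(167, -43) [ -2. 465.]
```

Call:
send_rows:
  translation:
    - [-0.4,-0.6,-0.2]
    - [-0.4,-0.9,0]
    - [-0.3,-0.9,0]
    - [-0.3,-0.9,0]
    - [-0.3,-0.8,0]
    - [0,-0.4,0]
  spin: [0,0,0,0,0,0]
  fingers: [1,1,1,1,1,1]

```text
time_s: 16.98
ee_pos: [0.4176, 0.0774, 0.1111]
orientation: [-3.122, 0.072, 0.119]
force: [-0.5, -0.1, -0.2]
opening: 0.0857
```

```bash
python3 -c "
from go import *
st()
grab('scene','s11');st()
grab('top','t11')
s=cv2.imread('pics/s11.png');t=cv2.imread('pics/t11.png')
cv2.imwrite('pics/c20.png',cv2.resize(s[150:215,200:265],None,fx=9,fy=9,interpolation=cv2.INTER_CUBIC))
cv2.imwrite('pics/c21.png',cv2.resize(t[150:225,250:340],None,fx=8,fy=8,interpolation=cv2.INTER_CUBIC))"
```

```text
t 16.98 pos [0.4176 0.0774 0.1111] x-yaw -2.6 z [-0.0758  0.0183 -0.997 ] F [-0.5 -0.1 -0.2] open 0.0857 j6 1.59
t 17.03 pos [0.4182 0.0788 0.111 ] x-yaw -2.55 z [-0.0754  0.0194 -0.997 ] F [-1.5  1.5  0.1] open 0.0852 j6 1.59
```

View pics/c20.png

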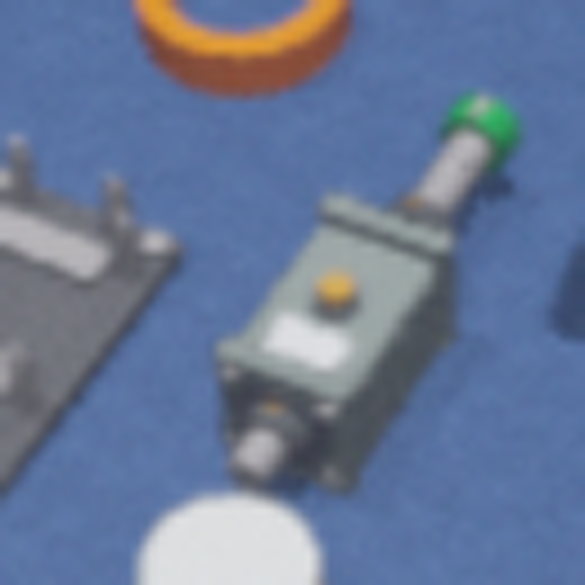

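View pics/c21.png

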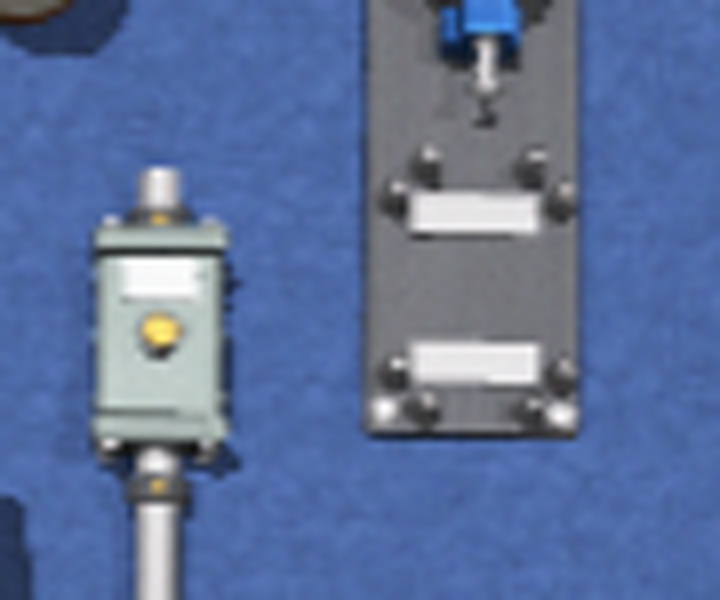

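```bash
python3 - <<'E' | grep -v rack
from h import *
t=load('t11');s=load('s11')
c=lambda a:(np.array(a)+.5)/8-.5+[250,150]
cs=lambda a:(np.array(a)+.5)/9-.5+[200,150]
q=onz(t,c([(95,227),(227,227),(224,439),(95,438)]),.056);print(q.round(4).tolist(),q.mean(0).round(4),[np.linalg.norm(q[i]-q[(i+1)%4]).round(4) for i in range(4)])
for i,j in [(3,0),(2,1)]: v=q[j]-q[i];print('yaw',np.degrees(np.arctan2(v[1],v[0])))
p=onz(t,c([(160,329),(160,168),(158,595)]),[.060,.038,.038]);print('plug,tail end top,shaft',p.round(4).tolist())
v=p[1]-p[2];print('yaw shaft',np.degrees(np.arctan2(v[1],v[0])))
b=onz(t,c([(410,192),(540,192),(541,233),(411,235),(410,343),(540,342),(541,383),(411,386)]),.016);print('bars mean',b.mean(0).round(4))
v=b[:4].mean(0)-b[4:].mean(0);print('yaw',np.degrees(np.arctan2(v[1],v[0])))
e=onz(t,c([(365,434),(577,434)]),.010).mean(0);print('plate front mid',e.round(4))
# scene
g=onz(s,cs([(323,203),(452,250),(340,400),(222,352)]),.056);print('scene',g.round(4).tolist(),g.mean(0).round(4),[np.linalg.norm(g[i]-g[(i+1)%4]).round(4) for i in range(4)])
print('plug scene',onz(s,cs([(335,287)]),.06).round(4))
E
```

```text
[[0.5271, -0.0826, 0.056], [0.5259, -0.1338, 0.056], [0.4433, -0.13, 0.056], [0.4448, -0.0805, 0.056]] [ 0.4853 -0.1067  0.056 ] [np.float64(0.0511), np.float64(0.0827), np.float64(0.0494), np.float64(0.0823)]
yaw -1.4590208372406177
yaw -2.637802211928172
plug,tail end top,shaft [[0.4859, -0.1065, 0.06], [0.5537, -0.1092, 0.038], [0.3854, -0.1036, 0.038]]
yaw shaft -1.9060877485272887
bars mean [ 0.5066 -0.2347  0.016 ]
yaw -2.574586715918212
plate front mid [ 0.4486 -0.2312  0.01  ]
scene [[0.452, -0.1286, 0.056], [0.4539, -0.0774, 0.056], [0.5304, -0.0835, 0.056], [0.5277, -0.1296, 0.056]] [ 0.491  -0.1048  0.056 ] [np.float64(0.0512), np.float64(0.0767), np.float64(0.0462), np.float64(0.0756)]
plug scene [[ 0.4888 -0.1055  0.06  ]]
```

```bash
python3 -c "
from go import *
plan([.476,-.105,.10],-2.0)"
```

```text
t 17.08 pos [0.419  0.0769 0.1112] x-yaw -2.47 z [-0.0748  0.0178 -0.997 ] F [-0.  -0.3  0.5] open 0.0855 j6 1.59
shift tool units [1.636 4.483 0.092] mm [ 65.4 179.3   3.7]
spin about tool z -0.0082 deg 0.47
```

Call:
send_rows:
  translation:
    - [0.3,0.7,0]
    - [0.36,0.9,0]
    - [0.36,0.9,0]
    - [0.36,0.9,0]
    - [0.25,0.7,0]
    - [0,0.3,0]
    - [0,0,0]
    - [0,0,0]
  spin: [-0.008,0,0,0,0,0,0,0]
  fingers: [1,1,1,1,1,1,1,1]

```text
time_s: 17.75
ee_pos: [0.4753, -0.1131, 0.0934]
orientation: [-3.121, 0.048, 0.135]
force: [0.7, 0.4, -1.1]
opening: 0.0852
```

```bash
python3 -c "
from go import *
plan([.476,-.105,.08],-2.0)"
```

```text
t 17.75 pos [ 0.4753 -0.1131  0.0934] x-yaw -1.71 z [-0.0861  0.0182 -0.9961] F [ 0.7  0.4 -1.1] open 0.0852 j6 1.22
shift tool units [ 0.041 -0.197  0.336] mm [ 1.7 -7.9 13.4]
spin about tool z 0.0051 deg -0.29
```

Call:
send_rows:
  translation:
    - [-0.1,-0.05,0]
    - [-0.1,-0.05,0]
    - [-0.1,-0.05,0]
    - [-0.1,-0.05,0]
    - [-0.1,0,0]
    - [0,0,0]
  spin: [0,0,0,0,0,0]
  fingers: [1,1,1,1,1,1]

```text
time_s: 18.25
ee_pos: [0.4507, -0.0997, 0.0932]
orientation: [-3.119, 0.042, 0.142]
force: [0.3, -0.4, -0.1]
opening: 0.0851
```

```bash
python3 -c "
from go import *
plan([.476,-.105,.08],-2.0)"
```

```text
t 18.25 pos [ 0.4507 -0.0997  0.0932] x-yaw -1.49 z [-0.0909  0.0204 -0.9957] F [ 0.3 -0.4 -0.1] open 0.0851 j6 1.23
shift tool units [0.662 0.121 0.269] mm [26.5  4.8 10.8]
spin about tool z 0.009 deg -0.51
```

Call:
send_rows:
  translation:
    - [0.6,0,0]
    - [0,0,0]
    - [0,0,0]
  spin: [0,0,0]
  fingers: [1,1,1]

```text
time_s: 18.5
ee_pos: [0.4741, -0.0986, 0.0911]
orientation: [-3.119, 0.038, 0.143]
force: [0.3, 0.5, -0.2]
opening: 0.0855
```

```bash
python3 -c "
from go import *
plan([.476,-.105,.08],-2.0)"
```

```text
t 18.5 pos [ 0.4741 -0.0986  0.0911] x-yaw -1.35 z [-0.0911  0.0203 -0.9956] F [ 0.3  0.5 -0.2] open 0.0855 j6 1.24
shift tool units [0.075 0.163 0.27 ] mm [ 3.   6.5 10.8]
spin about tool z 0.0113 deg -0.65
```

Call:
send_rows:
  translation:
    - [0.07,0.16,0.2]
    - [0.03,0,0.5]
    - [0.03,0,0.5]
    - [0.03,0,0.4]
    - [0.02,0,0.2]
    - [0,0,0]
    - [0,0,0]
  spin: [0.011,0,0,0,0,0,0]
  fingers: [1,1,1,1,1,1,1]

```text
time_s: 19.08
ee_pos: [0.4748, -0.106, 0.016]
orientation: [-3.122, 0.058, 0.137]
force: [0.2, -0.2, -0.0]
opening: 0.0853
```

```bash
python3 -c "
from go import *
plan([.476,-.105,.0125],-2.0)"
```

```text
t 19.08 pos [ 0.4748 -0.106   0.016 ] x-yaw -2.11 z [-0.0874  0.0178 -0.996 ] F [ 0.2 -0.2 -0. ] open 0.0853 j6 1.25
shift tool units [ 0.036 -0.025  0.084] mm [ 1.5 -1.   3.4]
spin about tool z -0.0018 deg 0.11
```

Positioned well. I'll close.

Call:
send_rows:
  translation:
    - [0.03,0,0.06]
    - [0,0,0]
    - [0,0,0]
    - [0,0,0]
    - [0,0,0]
    - [0,0,0]
  spin: [0,0,0,0,0,0]
  fingers: [0.7,0.4,0.4,0.4,0.4,0.4]
  squeeze: 80

```text
time_s: 19.58
ee_pos: [0.4773, -0.1066, 0.0156]
orientation: [-3.123, 0.059, 0.132]
force: [0.5, 0.1, -2.1]
opening: 0.0471
```

```bash
python3 -c "
from go import *
plan([.476,-.105,.08],-2.6)"
```

```text
t 19.58 pos [ 0.4773 -0.1066  0.0156] x-yaw -2.12 z [-0.0838  0.0165 -0.9963] F [ 0.5  0.1 -2.1] open 0.0471 j6 1.25
shift tool units [-0.17  -0.061 -1.601] mm [ -6.8  -2.4 -64. ]
spin about tool z 0.0083 deg -0.48
```

Call:
send_rows:
  translation:
    - [0,0,-0.3]
    - [0,0,-0.5]
    - [0,0,-0.5]
    - [0,0.3,-0.3]
    - [0,0.6,-0.1]
    - [0,0.7,0]
    - [0,0.7,0]
    - [0,0.5,0]
    - [0,0.2,0]
    - [0,0,0]
    - [0,0,0]
  spin: [0,0,0,0.008,0,0,0,0,0,0,0]
  fingers: [0.4,0.4,0.4,0.4,0.4,0.4,0.4,0.4,0.4,0.4,0.4]

```text
time_s: 20.5
ee_pos: [0.4707, -0.2281, 0.0837]
orientation: [-3.117, 0.067, 0.153]
force: [-0.2, 0.8, -8.2]
opening: 0.0471
```

```bash
cat >> go.py <<'E'
def pg(xyz,yaw):  # target for grasp point
    o,R=st(); g=o['ee_pos']-.019*R[:,2]; print('grasp',np.round(g,4))
    d=R.T@(np.array(xyz)-g)/.04; cur=np.arctan2(R[1,0],R[0,0]); e=np.radians(yaw)-cur; e=(e+np.pi/2)%np.pi-np.pi/2
    print('shift',d.round(3),'spin',round(-e,4))
E
python3 -c "
from go import *
pg([.500,-.234,.09],-2.6)"
```

```text
t 20.5 pos [ 0.4707 -0.2281  0.0837] x-yaw -2.43 z [-0.0975  0.0226 -0.995 ] F [-0.2  0.8 -8.2] open 0.0471 j6 1.05
grasp [ 0.4725 -0.2285  0.1026]
shift [0.72  0.113 0.244] spin 0.003
```

Call:
send_rows:
  translation:
    - [0.3,0.06,0.05]
    - [0.35,0.06,0.05]
    - [0.07,0,0]
    - [0,0,0]
  spin: [0.003,0,0,0]
  fingers: [0.4,0.4,0.4,0.4]

```text
time_s: 20.83
ee_pos: [0.4976, -0.2287, 0.0754]
orientation: [-3.111, 0.07, 0.16]
force: [-1.3, -0.4, -8.6]
opening: 0.0469
```

```bash
python3 -c "
from go import *
pg([.500,-.234,.095],-2.6)
s=grab('scene','s12')
s=cv2.imread('pics/s12.png')
cv2.imwrite('pics/c22.png',cv2.resize(s[145:220,160:240],None,fx=7.5,fy=7.5,interpolation=cv2.INTER_CUBIC))"
```

```text
t 20.83 pos [ 0.4976 -0.2287  0.0754] x-yaw -2.49 z [-0.1022  0.0274 -0.9944] F [-1.3 -0.4 -8.6] open 0.0469 j6 1.07
grasp [ 0.4995 -0.2292  0.0943]
shift [ 0.015  0.118 -0.022] spin 0.0019
```

View pics/c22.png

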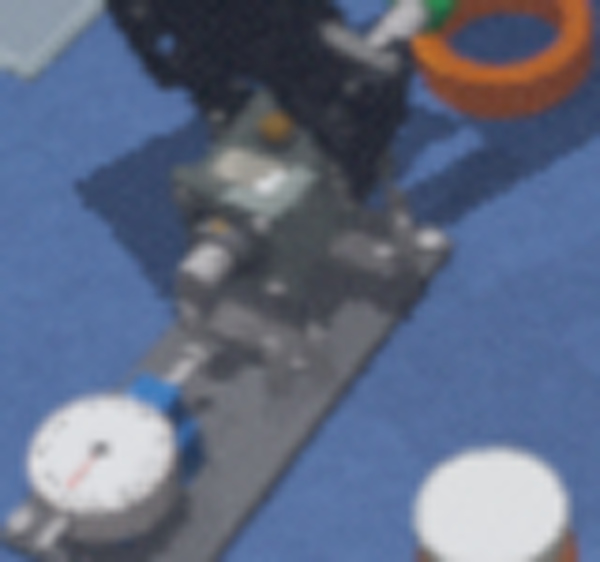

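```bash
python3 - <<'E'
from h import *
s=load('s12')
c=lambda a:(np.array(a)+.5)/7.5-.5+[160,145]
print('plug',onz(s,c([(276,120)]),.120).round(4),'tail flange top corners',onz(s,c([(178,178),(290,218)]),.114).round(4).tolist())
b=onz(s,c([(35,520),(430,237)]),.012);print(b.round(4))
E
```

```text
plug [[ 0.5084 -0.2299  0.12  ]] tail flange top corners [[0.5477, -0.2537, 0.114], [0.5485, -0.201, 0.114]]
[[ 0.6609 -0.2728  0.012 ]
 [ 0.4577 -0.1971  0.012 ]]
```

Call:
send_rows:
  translation:
    - [0.02,0.12,0.15]
    - [0.02,0,0.2]
    - [0,0,0]
    - [0,0,0]
  spin: [0.002,0,0,0]
  fingers: [0.4,0.4,0.4,0.4]

```text
time_s: 21.22
ee_pos: [0.4954, -0.231, 0.0594]
orientation: [-3.11, 0.069, 0.165]
force: [0.5, 0.3, -7.9]
opening: 0.0473
```

```bash
python3 -c "
from go import *
pg([.5005,-.234,.0505],-2.6)"
```

```text
t 21.22 pos [ 0.4954 -0.231   0.0594] x-yaw -2.48 z [-0.1049  0.0288 -0.9941] F [ 0.5  0.3 -7.9] open 0.0473 j6 1.07
grasp [ 0.4974 -0.2316  0.0782]
shift [0.153 0.074 0.679] spin 0.0021
```

Call:
send_rows:
  translation:
    - [0.08,0.07,-0.01]
    - [0,0,0]
    - [0,0,0]
  spin: [0.002,0,0]
  fingers: [0.4,0.4,0.4]

```text
time_s: 21.47
ee_pos: [0.4977, -0.2339, 0.0588]
orientation: [-3.109, 0.073, 0.167]
force: [0.6, 0.0, -7.9]
opening: 0.0471
```

```bash
python3 -c "
from go import *
pg([.5005,-.234,.0505],-2.6)"
```

```text
t 21.47 pos [ 0.4977 -0.2339  0.0588] x-yaw -2.63 z [-0.1064  0.0298 -0.9939] F [ 0.6  0.  -7.9] open 0.0471 j6 1.07
grasp [ 0.4998 -0.2345  0.0776]
shift [0.091 0.004 0.673] spin -0.0005
```

Call:
send_rows:
  translation:
    - [0.015,0,0.1]
    - [0.015,0,0.12]
    - [0.015,0,0.12]
    - [0.015,0,0.1]
    - [0,0,0]
  spin: [0,0,0,0,0]
  fingers: [0.4,0.4,0.4,0.4,0.4]
  squeeze: 50

```text
time_s: 21.88
ee_pos: [0.4989, -0.234, 0.0399]
orientation: [-3.11, 0.074, 0.165]
force: [-0.0, -0.2, -8.4]
opening: 0.047
```

```bash
python3 -c "
from go import *
pg([.5005,-.234,.0505],-2.6)
s=grab('scene','s13')
s=cv2.imread('pics/s13.png')
cv2.imwrite('pics/c23.png',cv2.resize(s[145:220,160:240],None,fx=7.5,fy=7.5,interpolation=cv2.INTER_CUBIC))"
```

```text
t 21.88 pos [ 0.4989 -0.234   0.0399] x-yaw -2.66 z [-0.1049  0.0291 -0.9941] F [-0.  -0.2 -8.4] open 0.047 j6 1.07
grasp [ 0.5009 -0.2345  0.0588]
shift [ 0.012 -0.008  0.208] spin -0.0011
```

View pics/c23.png

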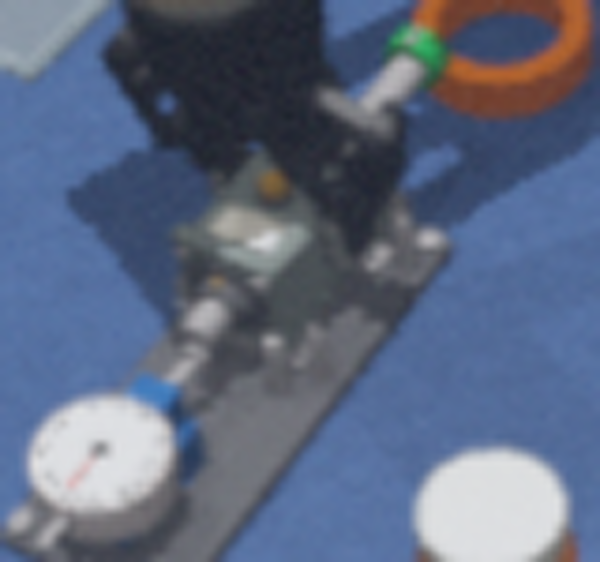

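The housing is 18 mm below the pin tops with no contact force, and the tail at crop (205,315) is just short of the plunger. I'll go on down.

Call:
send_rows:
  translation:
    - [0.005,0,0.08]
    - [0.005,0,0.08]
    - [0,0,0.05]
    - [0,0,0.03]
    - [0,0,0]
  spin: [0,0,0,0,0]
  fingers: [0.4,0.4,0.4,0.4,0.4]
  squeeze: 40

```text
time_s: 22.35
ee_pos: [0.4994, -0.2343, 0.033]
orientation: [-3.111, 0.074, 0.163]
force: [-0.2, -0.9, -8.0]
opening: 0.0466
```

```bash
python3 -c "
from go import *
pg([.5005,-.234,.0505],-2.6)"
```

```text
t 22.35 pos [ 0.4994 -0.2343  0.033 ] x-yaw -2.65 z [-0.1039  0.028  -0.9942] F [-0.2 -0.9 -8. ] open 0.0466 j6 1.07
grasp [ 0.5013 -0.2348  0.0519]
shift [-0.018 -0.019  0.038] spin -0.0008
```

Call:
send_rows:
  translation:
    - [0,0,0.05]
    - [0,0,0.05]
    - [0,0,0]
  spin: [0,0,0]
  fingers: [0.4,0.4,0.4]
  squeeze: 25

```text
time_s: 22.6
ee_pos: [0.4998, -0.2345, 0.0328]
orientation: [-3.111, 0.074, 0.162]
force: [-0.1, 0.9, -9.4]
opening: 0.0471
```

```bash
python3 -c "
from go import *
pg([.5005,-.234,.0505],-2.6)"
```

```text
t 22.6 pos [ 0.4998 -0.2345  0.0328] x-yaw -2.65 z [-0.1031  0.0275 -0.9943] F [-0.1  0.9 -9.4] open 0.0471 j6 1.07
grasp [ 0.5018 -0.235   0.0517]
shift [-0.03  -0.023  0.035] spin -0.0009
```

Call:
send_rows:
  translation:
    - [0,0,0.1]
    - [0,0,0.05]
    - [0,0,0]
  spin: [0,0,0]
  fingers: [0.4,0.4,0.4]

```text
time_s: 22.85
ee_pos: [0.4998, -0.2345, 0.0325]
orientation: [-3.112, 0.074, 0.163]
force: [-1.0, 1.5, -9.4]
opening: 0.0469
```

```bash
python3 -c "
from go import *
pg([.5005,-.234,.0505],-2.6)"
```

```text
t 22.85 pos [ 0.4998 -0.2345  0.0325] x-yaw -2.64 z [-0.1036  0.0273 -0.9942] F [-1.   1.5 -9.4] open 0.0469 j6 1.07
grasp [ 0.5017 -0.235   0.0514]
shift [-0.029 -0.023  0.027] spin -0.0007
```

Call:
send_rows:
  translation:
    - [0,0,0]
    - [0,0,0]
    - [0,0,0]
    - [0,0,0]
    - [0,0,0]
  spin: [0,0,0,0,0]
  fingers: [0.65,0.75,0.8,0.8,0.8]

```text
time_s: 23.27
ee_pos: [0.5032, -0.2371, 0.0348]
orientation: [-3.117, 0.074, 0.151]
force: [0.2, -0.3, 0.7]
opening: 0.0684
```

```bash
python3 -c "
from go import *
st()
s=grab('scene','s14')
s=cv2.imread('pics/s14.png')
cv2.imwrite('pics/c24.png',cv2.resize(s[145:220,160:240],None,fx=7.5,fy=7.5,interpolation=cv2.INTER_CUBIC))"
```

```text
t 23.27 pos [ 0.5032 -0.2371  0.0348] x-yaw -2.66 z [-0.0963  0.022  -0.9951] F [ 0.2 -0.3  0.7] open 0.0684 j6 1.07
```

View pics/c24.png

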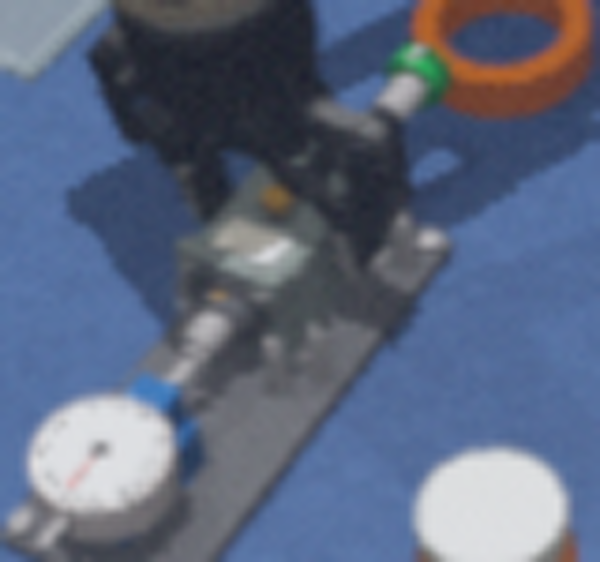

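Call:
send_rows:
  translation:
    - [-0.03,-0.06,-0.3]
    - [-0.04,0,-0.5]
    - [-0.04,0,-0.5]
    - [-0.2,0,-0.4]
    - [-0.5,0,-0.1]
    - [-0.7,0,0]
    - [-0.4,0,0]
    - [0,0,0]
    - [0,0,0]
  spin: [0,0,0,0,0,0,0,0,0]
  fingers: [0.8,0.8,0.8,0.7,0.6,0.5,0.45,0.45,0.45]

```text
time_s: 24.07
ee_pos: [0.4342, -0.2326, 0.1245]
orientation: [-3.121, 0.073, 0.144]
force: [-0.1, 0.2, 0.2]
opening: 0.0383
```

```bash
python3 -c "
from go import *
pg([.4235,-.231,.10],-2.6)
s=grab('scene','s15');t=grab('top','t15')
s=cv2.imread('pics/s15.png');t=cv2.imread('pics/t15.png')
cv2.imwrite('pics/c25.png',cv2.resize(s[145:220,160:240],None,fx=7.5,fy=7.5,interpolation=cv2.INTER_CUBIC))
cv2.imwrite('pics/c26.png',cv2.resize(t[120:220,265:345],None,fx=6,fy=6,interpolation=cv2.INTER_CUBIC))"
```

```text
t 24.07 pos [ 0.4342 -0.2326  0.1245] x-yaw -2.62 z [-0.0916  0.0188 -0.9956] F [-0.1  0.2  0.2] open 0.0383 j6 1.01
grasp [ 0.4359 -0.2329  0.1434]
shift [-0.211 -0.018  1.11 ] spin -0.0004
```

View pics/c25.png

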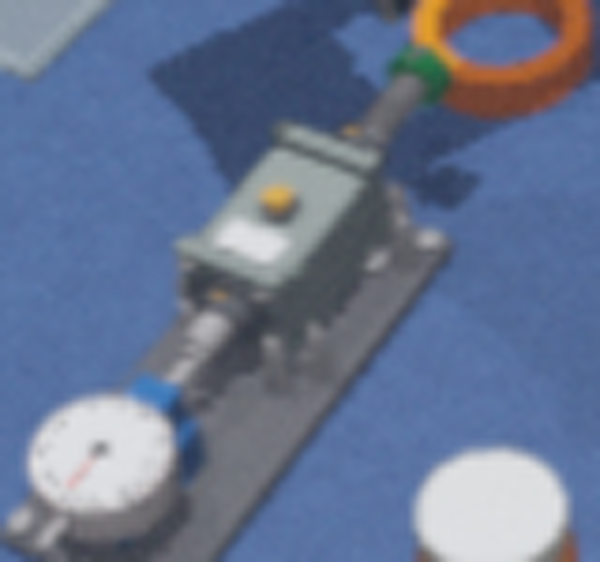

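View pics/c26.png

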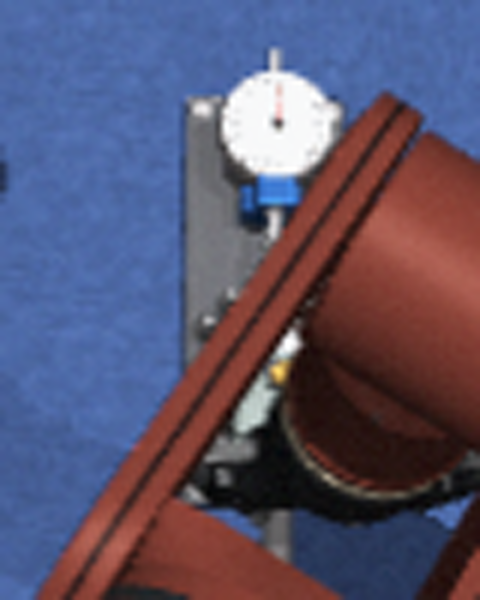

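```bash
python3 - <<'E' | tail -4
from m import tri
from h import *
s=load('s15');t=load('t15')
c=lambda a:(np.array(a)+.5)/7.5-.5+[160,145]
ct=lambda a:(np.array(a)+.5)/6-.5+[265,120]
print('plug tri',tri(s,c((278,196)),t,ct((280,369))))
g=onz(s,c([(282,126),(380,170),(287,285),(180,243)]),.072);print(g.round(4).tolist(),g.mean(0))
print('plug scene',onz(s,c([(278,196)]),.076),'top',onz(t,ct([(280,369)]),.076))
print('hub',onz(s,c([(420,78)]),.048))
E
```

```text
plug tri (array([ 0.51040534, -0.23421362,  0.07474305]), np.float64(0.0008301819403539121))
[[0.4721, -0.2554, 0.072], [0.4781, -0.204, 0.072], [0.55, -0.2078, 0.072], [0.5479, -0.2605, 0.072]] [ 0.5120312 -0.2319167  0.072    ]
plug scene [[ 0.51146172 -0.23388775  0.076     ]] top [[ 0.50998729 -0.23364671  0.076     ]]
hub [[ 0.40215165 -0.22820805  0.048     ]]
```

Call:
send_rows:
  translation:
    - [-0.2,-0.03,0.4]
    - [0.02,0,0.5]
    - [0.03,0,0.2]
    - [0,0,0]
    - [0,0,0]
  spin: [0,0,0,0,0]
  fingers: [0.45,0.45,0.45,0.45,0.45]

```text
time_s: 24.58
ee_pos: [0.4292, -0.231, 0.0805]
orientation: [-3.122, 0.069, 0.14]
force: [-0.1, -1.0, 0.6]
opening: 0.0385
```

```bash
python3 -c "
from go import *
pg([.4235,-.231,.047],-2.6)"
```

```text
t 24.58 pos [ 0.4292 -0.231   0.0805] x-yaw -2.49 z [-0.0891  0.0177 -0.9959] F [-0.1 -1.   0.6] open 0.0385 j6 1.0
grasp [ 0.4309 -0.2313  0.0994]
shift [-0.066  0.018  1.321] spin 0.002
```

Call:
send_rows:
  translation:
    - [-0.06,0,0.2]
    - [-0.02,0,0.35]
    - [-0.01,0,0.35]
    - [0,0,0.25]
    - [0,0,0.1]
    - [0,0,0]
    - [0,0,0]
  spin: [0,0,0,0,0,0,0]
  fingers: [0.45,0.45,0.45,0.45,0.45,0.45,0.45]

```text
time_s: 25.17
ee_pos: [0.4243, -0.2317, 0.031]
orientation: [-3.125, 0.067, 0.134]
force: [-0.4, -0.4, -0.0]
opening: 0.038
```

```bash
python3 -c "
from go import *
pg([.4235,-.231,.047],-2.6)
s=grab('scene','s16')
s=cv2.imread('pics/s16.png')
cv2.imwrite('pics/c27.png',cv2.resize(s[125:200,180:260],None,fx=7.5,fy=7.5,interpolation=cv2.INTER_CUBIC))"
```

```text
t 25.17 pos [ 0.4243 -0.2317  0.031 ] x-yaw -2.42 z [-0.085   0.0146 -0.9963] F [-0.4 -0.4 -0. ] open 0.038 j6 1.0
grasp [ 0.4259 -0.2319  0.05  ]
shift [-0.055 -0.02   0.079] spin 0.0032
```

View pics/c27.png

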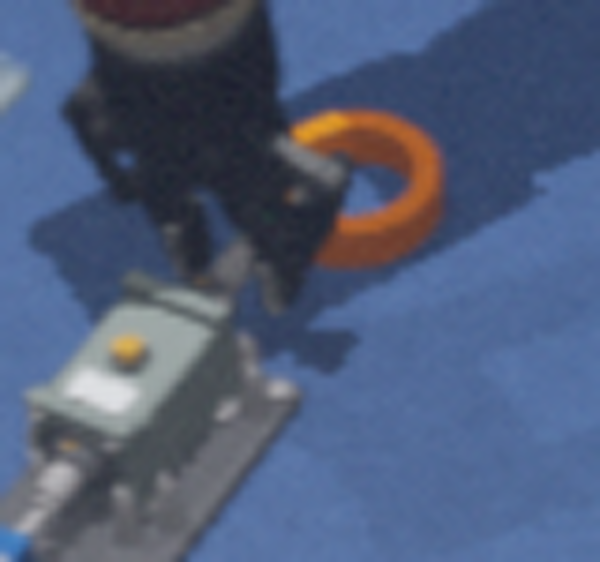

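The fingers straddle the bare shaft. I'll pinch it.

Call:
send_rows:
  translation:
    - [-0.06,-0.02,0.08]
    - [0,0,0]
    - [0,0,0]
    - [0,0,0]
    - [0,0,0]
    - [0,0,0]
  spin: [0.003,0,0,0,0,0]
  fingers: [0.45,0.3,0.05,0.05,0.05,0.05]
  squeeze: 50

```text
time_s: 25.72
ee_pos: [0.4228, -0.2311, 0.0299]
orientation: [-3.127, 0.072, 0.129]
force: [0.1, -1.1, -1.4]
opening: 0.0142
```

```bash
python3 -c "
from go import *
pg([.4235,-.231,.047],-2.6)"
```

```text
t 25.72 pos [ 0.4228 -0.2311  0.0299] x-yaw -2.61 z [-0.082   0.013  -0.9965] F [ 0.1 -1.1 -1.4] open 0.0142 j6 1.0
grasp [ 0.4244 -0.2314  0.0488]
shift [-0.018 -0.008  0.047] spin -0.0001
```

Call:
send_rows:
  translation:
    - [0.06,0,-0.005]
    - [0.07,0,-0.006]
    - [0.07,0,-0.006]
    - [0.07,0,-0.006]
    - [0,0,0]
  spin: [0,0,0,0,0]
  fingers: [0.05,0.05,0.05,0.05,0.05]

```text
time_s: 26.13
ee_pos: [0.4311, -0.2315, 0.0299]
orientation: [-3.125, 0.071, 0.142]
force: [0.0, 0.5, 0.4]
opening: 0.0141
```

```bash
python3 -c "
from go import *
pg([.4364,-.2319,.0488],-2.6)"
```

```text
t 26.13 pos [ 0.4311 -0.2315  0.0299] x-yaw -2.57 z [-0.0902  0.0144 -0.9958] F [0.  0.5 0.4] open 0.0141 j6 1.02
grasp [ 0.4328 -0.2318  0.0488]
shift [ 0.09  -0.    -0.009] spin 0.0006
```

Call:
send_rows:
  translation:
    - [0.06,0,-0.005]
    - [0.06,0,-0.006]
    - [0.06,0,-0.006]
  spin: [0,0,0]
  fingers: [0.05,0.05,0.05]

```text
time_s: 26.38
ee_pos: [0.4348, -0.2315, 0.0297]
orientation: [-3.123, 0.069, 0.156]
force: [-17.4, -0.1, 10.6]
opening: 0.0144
```

```bash
python3 -c "
from go import *
pg([.4364,-.2319,.0488],-2.6)
s=grab('scene','s17')
s=cv2.imread('pics/s17.png')
cv2.imwrite('pics/c28.png',cv2.resize(s[145:220,160:240],None,fx=7.5,fy=7.5,interpolation=cv2.INTER_CUBIC))"
```

```text
t 26.38 pos [ 0.4348 -0.2315  0.0297] x-yaw -2.51 z [-0.0996  0.016  -0.9949] F [-17.4  -0.1  10.6] open 0.0144 j6 1.02
grasp [ 0.4367 -0.2318  0.0486]
shift [-0.009  0.003 -0.003] spin 0.0016
```

View pics/c28.png

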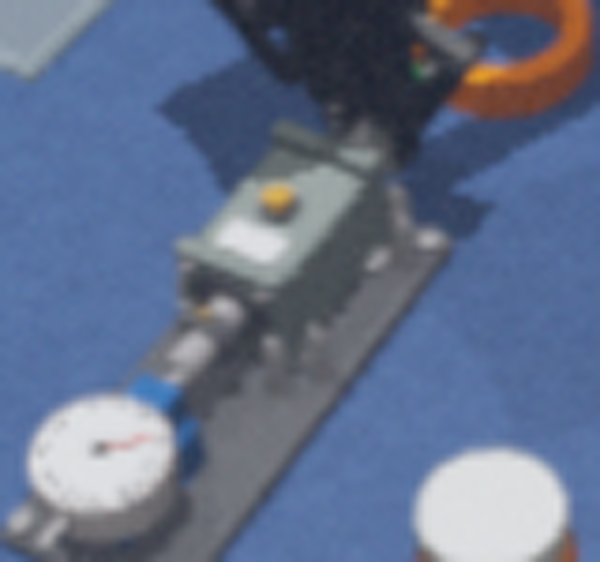

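The shaft has moved 12.3 mm to a firm stop at 17 N. The gauge needle has swung to crop (150,437) and the housing has not moved. I'll hold briefly, then pull.

Call:
send_rows:
  translation:
    - [0,0,0]
    - [0,0,0]
    - [0,0,0]
    - [0,0,0]
  spin: [0,0,0,0]
  fingers: [0.05,0.05,0.05,0.05]

```text
time_s: 26.77
ee_pos: [0.4346, -0.2315, 0.0299]
orientation: [-3.122, 0.069, 0.159]
force: [-3.1, 0.9, 1.3]
opening: 0.0142
```

```bash
python3 -c "
from go import *
pg([.4244,-.2314,.0488],-2.6)"
```

```text
t 26.77 pos [ 0.4346 -0.2315  0.0299] x-yaw -2.51 z [-0.1015  0.0165 -0.9947] F [-3.1  0.9  1.3] open 0.0142 j6 1.02
grasp [ 0.4365 -0.2318  0.0488]
shift [-0.301  0.003  0.03 ] spin 0.0015
```

Call:
send_rows:
  translation:
    - [-0.06,0,0.006]
    - [-0.07,0,0.007]
    - [-0.07,0,0.007]
    - [-0.06,0,0.006]
    - [-0.04,0,0.004]
  spin: [0,0,0,0,0]
  fingers: [0.05,0.05,0.05,0.05,0.05]

```text
time_s: 27.18
ee_pos: [0.426, -0.2312, 0.03]
orientation: [-3.125, 0.07, 0.144]
force: [2.3, 1.0, -2.5]
opening: 0.0142
```

```bash
python3 -c "
from go import *
pg([.4244,-.2314,.0488],-2.6)"
```

```text
t 27.18 pos [ 0.426  -0.2312  0.03  ] x-yaw -2.54 z [-0.0917  0.0146 -0.9957] F [ 2.3  1.  -2.5] open 0.0142 j6 1.01
grasp [ 0.4278 -0.2315  0.0489]
shift [-0.084  0.001  0.01 ] spin 0.0011
```

Call:
send_rows:
  translation:
    - [-0.06,0,0.005]
    - [-0.05,0,0.005]
    - [-0.05,0,0.004]
  spin: [0,0,0]
  fingers: [0.05,0.05,0.05]

```text
time_s: 27.43
ee_pos: [0.4195, -0.231, 0.0301]
orientation: [-3.125, 0.07, 0.142]
force: [3.8, 0.2, -2.9]
opening: 0.0141
```

```bash
python3 -c "
from go import *
pg([.4244,-.2314,.0488],-2.6)"
```

```text
t 27.43 pos [ 0.4195 -0.231   0.0301] x-yaw -2.55 z [-0.0903  0.0143 -0.9958] F [ 3.8  0.2 -2.9] open 0.0141 j6 1.0
grasp [ 0.4212 -0.2312  0.049 ]
shift [ 0.081  0.001 -0.003] spin 0.0009
```

Call:
send_rows:
  translation:
    - [0,0,0]
    - [0,0,0]
    - [0,0,0]
    - [0,0,0]
  spin: [0,0,0,0]
  fingers: [0.05,0.05,0.05,0.05]

```text
time_s: 27.77
ee_pos: [0.4188, -0.2309, 0.03]
orientation: [-3.125, 0.071, 0.142]
force: [2.2, 0.5, -3.0]
opening: 0.0143
```

```bash
python3 -c "
from go import *
pg([.4244,-.2314,.0488],-2.6)
s=grab('scene','s18')
s=cv2.imread('pics/s18.png')
cv2.imwrite('pics/c29.png',cv2.resize(s[145:220,160:240],None,fx=7.5,fy=7.5,interpolation=cv2.INTER_CUBIC))"
```

```text
t 27.77 pos [ 0.4188 -0.2309  0.03  ] x-yaw -2.57 z [-0.0904  0.0144 -0.9958] F [ 2.2  0.5 -3. ] open 0.0143 j6 1.0
grasp [ 0.4206 -0.2312  0.049 ]
shift [ 0.096  0.001 -0.005] spin 0.0005
```

View pics/c29.png

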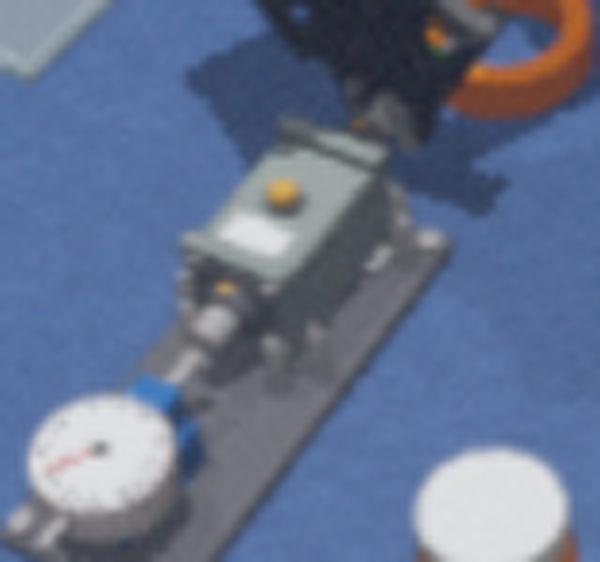

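```bash
python3 - <<'E'
from h import *
c=lambda a:(np.array(a)+.5)/7.5-.5+[160,145]
for n in ['s15','s17','s18']:
    s=load(n);h=cv2.cvtColor(s['pixels'],cv2.COLOR_RGB2HSV);m=cv2.inRange(h,(15,120,120),(30,255,255));k=np.zeros_like(m);k[162:178,190:204]=m[162:178,190:204]
    M=cv2.moments(k,True);uv=(M['m10']/M['m00'],M['m01']/M['m00']);print(n,M['m00'],onz(s,[uv],.076).round(4))
a=[cv2.resize(load(n)['pixels'][170:215,162:205,::-1],None,fx=6,fy=6,interpolation=cv2.INTER_CUBIC) for n in ['s15','s17','s18']]
cv2.imwrite('pics/c30.png',np.hstack(a))
E
```

```text
s15 6.0 [[ 0.5127 -0.2336  0.076 ]]
s17 7.0 [[ 0.5125 -0.233   0.076 ]]
s18 6.0 [[ 0.5088 -0.2335  0.076 ]]
```

View pics/c30.png

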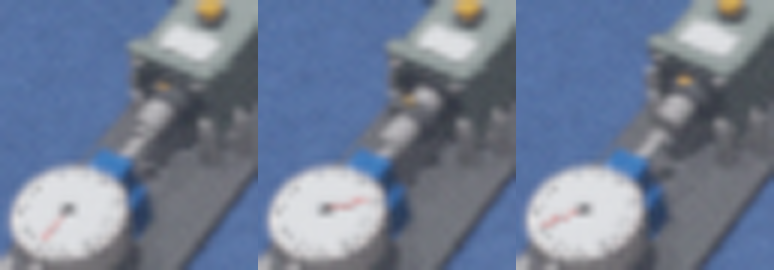

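Call:
send_rows:
  translation:
    - [-0.04,0,0.003]
    - [-0.04,0,0.003]
  spin: [0,0]
  fingers: [0.05,0.05]

```text
time_s: 27.98
ee_pos: [0.4187, -0.2309, 0.0303]
orientation: [-3.126, 0.072, 0.131]
force: [11.3, 1.9, -8.0]
opening: 0.0142
```

```bash
python3 -c "
from go import *
pg([.4244,-.2314,.0488],-2.6)"
```

```text
t 27.98 pos [ 0.4187 -0.2309  0.0303] x-yaw -2.62 z [-0.0836  0.0137 -0.9964] F [11.3  1.9 -8. ] open 0.0142 j6 1.0
grasp [ 0.4203 -0.2311  0.0492]
shift [0.103 0.002 0.001] spin -0.0004
```

It is firmly against the outer stop and the pins at 11 N. I'll relax, release and rise.

Call:
send_rows:
  translation:
    - [0,0,0]
    - [0,0,0]
    - [0,0,0]
    - [0,0,0]
    - [0,0,0]
    - [0,0,0]
    - [0,0,-0.2]
    - [0,0,-0.4]
    - [0,0,-0.7]
    - [0,0,-0.7]
    - [0,0,-0.5]
    - [-0.3,-0.7,-0.4]
    - [-0.3,-0.9,0]
    - [-0.2,-0.9,0]
    - [0,-0.9,0]
    - [0,-0.5,0]
    - [0,0,0]
    - [0,0,0]
  spin: [0,0,0,0,0,0,0,0,0,0,0,0,0,0,0,0,0,0]
  fingers: [0.05,0.05,0.05,0.4,0.4,0.4,0.4,0.4,0.4,0.4,0.4,0.4,0.4,0.4,0.4,0.4,0.4,0.4]

```text
time_s: 29.48
ee_pos: [0.4019, -0.0722, 0.1652]
orientation: [-3.129, 0.078, 0.131]
force: [0.2, -0.2, 0.7]
opening: 0.0345
```

```bash
python3 -c "
from go import *
st()
s=grab('scene','s20');t=grab('top','t20')
s=cv2.imread('pics/s20.png');t=cv2.imread('pics/t20.png')
cv2.imwrite('pics/c31.png',cv2.resize(s[130:220,160:260],None,fx=6,fy=6,interpolation=cv2.INTER_CUBIC))
cv2.imwrite('pics/c32.png',cv2.resize(t[120:235,260:350],None,fx=5,fy=5,interpolation=cv2.INTER_CUBIC))"
```

```text
t 29.48 pos [ 0.4019 -0.0722  0.1652] x-yaw -2.85 z [-0.0834  0.0106 -0.9965] F [ 0.2 -0.2  0.7] open 0.0345 j6 1.27
```

View pics/c31.png

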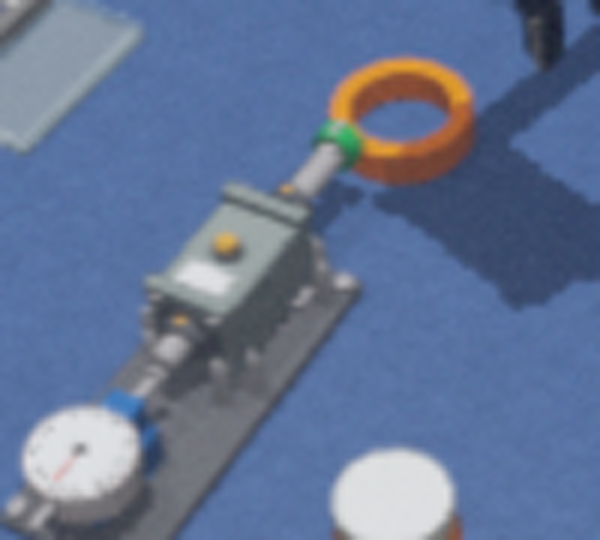

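View pics/c32.png

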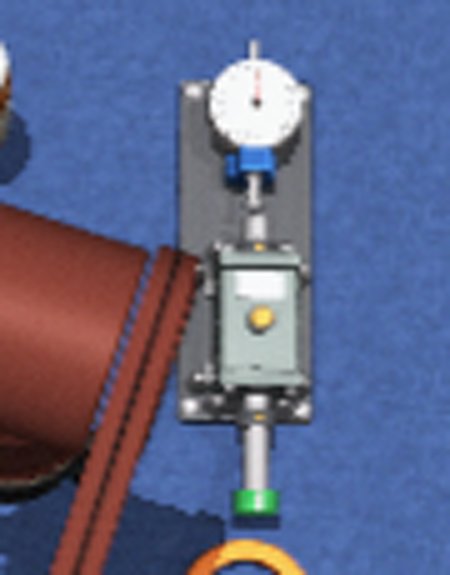

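View pics/t20.png

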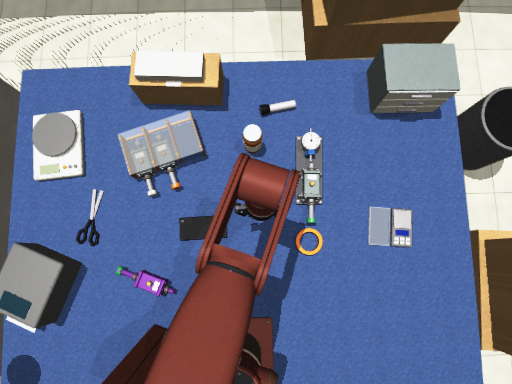

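The top view shows the unit between the pins, the hub at crop (255,502), the needle back at zero, and the tape and phone unmoved. I'll make a last numeric check and hand in.

```bash
python3 - <<'E' | grep -v -e rack -e yaw -e fix
from m import tri
from go import *
s=load('s20');t=load('t20')
c=lambda a:(np.array(a)+.5)/6-.5+[160,130]
ct=lambda a:(np.array(a)+.5)/5-.5+[260,120]
print('plug',tri(s,c((227,243)),t,ct((261,317)))[0].round(4))
p=onz(t,ct([(261,317),(256,492),(256,233)]),[.076,.06,.054]);print('top plug, hub top inner edge~-104+..,tail',p.round(4).tolist())
st();ctrl.finish_job()
E
```

```text
plug [ 0.5048 -0.2357  0.0715]
top plug, hub top inner edge~-104+..,tail [[0.504, -0.235, 0.076], [0.3989, -0.2295, 0.06], [0.5612, -0.2377, 0.054]]
the job is handed in; nothing more can be done
```

The green-hub unit is seated in the fixture with its tail towards the gauge. I checked the end float and handed the job in at about 29.5 s, with the shaft left out. No verdict is reported, so this rests on my own checks.

**What I did:**
- I drew the unit out by its shaft and lifted it by the housing.
- I set it down once on open bench and re-gripped it, because the tool had built up a tilt that pitched the unit about 0.06 rad tail-down.
- I then lowered it between the pins with the shaft out and released it.
- I pushed the shaft in about 12.3 mm to a firm stop (17 N); the gauge needle swung and the housing stayed put.
- I pulled the shaft out about 12 mm, and the housing slid back about 3.8 mm until it met the front pins. A further tug rose to 11 N with no movement. I then released it and moved clear.

**Last checks:**
- **Housing position:** the plug measured (0.504 to 0.505, -0.235), about 2 mm towards the hub from the seat at (0.5066, -0.2345). That matches the housing resting against the front pins.
- **Seat height:** the last two-view height of the plug was 0.0715 m against an expected 0.076 m, with an earlier reading of 0.0747 m. Readings differed by a few mm between the cameras, so I put this down to measurement error. In the pictures the housing looked level between the pins.
- **Gauge:** the needle was still off zero just after the pull, but back at its free position in the last picture.
- **Bystanders:** the other units, the phone and the tape roll look unmoved; I judged this by eye and did not measure it.
- **Robot:** the gripper is clear of everything.

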